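# Open the slide viewing box to its rest and load a slide

## Task

Gently open the lid of the viewing box by its pull until it meets the sprung rest behind it, and leave it leaning there with the buffer just pressed in: a millimetre or two, never more than four. Then take the tall loose slide from the rack and stand it fully home in the groove inside the box, without pressing hard on it. Leave everything else where it is.

Things in the scene. Friction and masses are not known exactly. Their poses are not given: they have to be found in the camera images.
- case: Dark wood viewing box, fixed, open on top, 132 (x) x 190 (y) x 104 mm high, walls 6, floor 7 mm above the table. Origin: centre of its underside, z up. The lid's hinge runs along y at the +x rim; the lid's pull is on the -x side. Position and yaw vary.
- lid (a joint): Lid's hinge angle, rad: 0 shut and flat, grows as it opens, starts 0 to 0.25. A 132 x 190 x 8 mm panel, 0.2 to 0.33 kg, on a stiff hinge (0.35 N m of friction) that stays where left. Behind the box it meets its sprung rest somewhere between 1.6 and 2.1 rad; that angle differs every time and has to be felt.
- hinge (a point): Point on the lid's hinge axis, middle of the box's +x rim, 104 mm above the table. A positive lid angle turns about the box's +y axis.
- pull (a point): Centre of the lid's metal T-pull: round bar 14 mm thick, 36 mm long, parallel to the hinge, on a 10 mm wide stem, 32 mm out from the lid's edge, 164 mm from the hinge and 6 mm above it when shut. Can be pinched by its two ends from above at every lid angle (fingers closing along the hinge); it then turns between the fingers. Axes of the lid, y along the hinge.
- buffer (a joint): How far the rest's rubber-tipped plunger is pressed in, m: 0 free, 0.008 end of travel; over 0.0045 strains the lid. Spring 3 N per mm: felt at the pull as about 0.9 N more per mm of its travel. Hinge friction keeps about 1 mm pressed in after release. The rest: a fixed post 207 mm high behind the box, distance from it varies and is not given; tip 18 mm across, 194 mm above the table.
- slide_mid (a point): Centre of the tall loose slide: oak-framed glass plate 90 wide (its x) x 10 thick (its y) x 90 mm high (z), 0.1 to 0.16 kg. It stands upright in one of the rack's two end bays (either one), its bottom 12 mm above the table, in a 13 mm slot 30 mm deep; 60 mm of free space to the six fixed slides in the rack's middle. Either way round is right.
- seat (a point): Where the slide's centre lies when fully home in the box's groove (57 mm above the table). Axes of the box: the groove runs along x, 98 mm long, 14 mm wide between ribs with flared tops that end 51 mm above the table; the slide's faces look along y. Its bottom is a springy cork strip, 12 mm above the table, that gives 1 mm per 6 N, 4 mm at most. Above the ribs 70 mm are free on each side across y.
- rack: Pale cedar rack, fixed, 120 (x) x 270 (y) x 42 mm high; origin: centre of its underside. Six fixed slides as high as the tall one stand close together in its middle (tops 102 mm above the table); end bays lie 105 mm either side of its centre along y. Position and yaw vary.
- small_mid (a point): Centre of the lower slide, 90 x 10 mm and only 60 mm high, loose in the rack's other end bay. Leave it there.
- eyepiece: Nickel eyepiece standing on the table, 48 mm across, 58 mm high; origin at its underside. Leave it alone.
- diffuser: Green glass dome diffuser, 72 mm across, 34 mm high; origin at its underside. Leave it alone.
- tray: Silver-plated slide tray, 100 x 140 x 16 mm; origin at its underside. Leave it alone.
- loupe: Black loupe ring, 52 mm across, 30 mm high; origin at its underside. Leave it alone.
- cell: Small aluminium lens cell, upright cylinder 36 mm across, 32 mm high; origin at its underside. Leave it alone.
- cap: Flat metal lens cap, 44 mm across, 14 mm high; origin at its underside. Leave it alone.
Not all that is in view belongs to the job. Leave any red look-alike of the part that bears slide_mid alone.

How it is judged:
By the outcome, as a careful person would: the job done as asked, in the order asked, and still so for the second after the job is handed in, with the robot touching nothing.
It also fails if it takes over 72 s, if anything falls off the work surface, if the arm or the gripper's body presses on something with over 40 N, if the wrist force passes 120 N, or if a joint passes its speed limit or range.

## Robot

A 7-joint arm with a two-finger parallel gripper is mounted at the origin on the work surface. World frame = base frame: x ahead of the robot, y to its left, z up, the work surface at z = 0. Lengths are in m, angles in rad, forces in N, time in s.
With the tool pointing down it reaches from about 0.4 to 0.85 m from the base axis. Payload 10.4 kg.
Tool frame: the origin (TCP) lies between the finger pads; the fingertips stand 17 mm ahead of it and the grasp point (between the pads) lies 2 mm behind it; x points along the fingers, y is the direction in which the jaws open and shut, and the axes are right-handed (so a half turn about x gives the same grasp; the last joint's range is limited). The gripper opens to 87 mm and grips with 3 to 60 N. Pads are 19 mm wide; open, the fingers measure 117 mm over their backs; the gripper's body (75 mm by 190 mm) begins 51 mm behind the grasp point.
Start: joints at [-1.358, 0.332, -0.065, 1.46, 0.022, 1.35, -0.088], TCP at [0.146, 0.608, 0.24] pointing down, gripper open.
Joint ranges: [-2.6, 2.6], [-0.5, 2.12], [-1.47, 1.34], [0.16, 2.42], [-1.27, 4.41], [0.06, 2.06], [-2.6, 2.6]. Speed limits (rad/s): [2.22, 2.22, 2.79, 2.79, 3.14, 3.14, 3.14].

## Interface

Orientations are given as a unit quaternion [x, y, z, w].
In Python, from bench import r, optics, close_job gives the robot as it stands.
- The arm moves only by the shell command python3 -m inch 'ROWS' [OPENING] [FORCE]. ROWS is JSON, a list of rows, each an object with "translation": the shift along the tool's x, y, z in cm, a list of three; "spin": the turn about the tool's x in degrees. In form: [{"translation": [tx, ty, tz], "spin": spin}, ...]. A call has 1 to 20 rows; each row shifts and turns the pose as measured when the row begins, along the tool's axes as they then stand; what a row does not reach is not made up. A row lasts 1/8 s, in which the tool goes at most 62.5 mm and 10.7 degrees, less where a joint would pass 70% of its speed; a pose out of reach is approached as far as the arm can. A call is refused whole if a number of a shift passes 6.25 or a number of a turn 10.7, either way. A call with a gripper value outside its range is refused whole. OPENING is the closure, from 0 (fully open) to 1 (shut), set as the call begins (- or left out, the last holds). The fingers move at their own pace and stop on an object; FORCE is the grip in N (left out, the last holds). Time passes only in rows, so rows that do not move let the fingers close. It gives the time, the measured TCP pose, the force and the opening at its end, in the units of the state.
- r.read_state(): the state, without advancing time (a new reading comes with each control period).
- optics.camera(name): name is "scene" or "top" or "wrist"; returns the picture (480x640x3 uint8, red, green, blue); there is no depth.
- optics.camera_model(name): a dict with "camera_matrix" (3x3 intrinsics, pixels), "world_from_camera" (4x4, takes a point from camera to world coordinates); the wrist camera has in their place "tool_from_camera" (4x4, takes a point from camera to tool coordinates, whose origin is the TCP and whose axes are the tool frame's). Camera axes: x right, y down, z forward; pixel columns grow to the right and rows downward; lengths in m; the calibration is good to about 2 mm. A picture is of the moment at which its call begins: read the wrist's pose just before it. camera_model takes no time and is no camera call.
- close_job(): hands the job in, once; it reports no verdict.
The state is a dict: "time": time; "joint_positions": joint angles; "joint_vel": joint speeds; "joint_torque": joint torques, N m; "ee_pos": TCP position; "eef_rot": TCP orientation; "ft_force": force on the tool from outside, world axes, zero at the start; "torque": the same for the moment, N m; "width": finger opening in m.
Only numpy, scipy, OpenCV 4.12 (cv2) and the standard library are available. Lean on these libraries where they do the work, as an engineer would, in place of code of your own. Each camera call takes 0.05 s, during which the arm holds its last target.

## Working session

There is one attempt and no reset: what is moved stays moved. The work goes in short steps, Python scripts to look and compute and a shell command to move; the robot and the scene stay as the last step left them, time stands still between calls to the robot, and variables do not carry over. Pictures are saved under pics/ and viewed, and the job is handed in when it is done.

```bash
ls; mkdir -p pics; python3 - <<'E'
from bench import r, optics
import cv2,numpy as np
np.set_printoptions(precision=4,suppress=True)
s=r.read_state(); print(s)
for n in ["scene","top","wrist"]:
    im=optics.camera(n); cv2.imwrite(f"pics/{n}0.png",im[:,:,::-1]); print(n,optics.camera_model(n))
E
```

```text
pics
{'time': 0.0, 'joint_positions': array([-1.3576,  0.3328, -0.0647,  1.461 ,  0.0215,  1.3499, -0.0885]), 'joint_vel': array([-0.0002, -0.001 ,  0.0014,  0.0002,  0.0006,  0.0004, -0.0006]), 'joint_torque': array([  0.0011, -62.324 ,   0.0253, -38.9905,  -0.0614,   0.0397,
         0.0001]), 'ee_pos': array([0.1459, 0.6073, 0.2388]), 'eef_rot': array([ 0.0827,  0.7023, -0.0837,  0.7021]), 'ft_force': array([-0.5188, -0.761 ,  0.5831]), 'torque': array([-0.0084,  0.0168, -0.0208]), 'width': 0.08710378633082314}
scene {'camera_matrix': array([[486.7587,   0.    , 319.3536],
       [  0.    , 486.7587, 238.3175],
       [  0.    ,   0.    ,   1.    ]]), 'world_from_camera': array([[ 0.8311,  0.4713, -0.2953,  0.8698],
       [ 0.556 , -0.6943,  0.457 , -0.4188],
       [ 0.0104, -0.544 , -0.839 ,  0.9071],
       [ 0.    ,  0.    ,  0.    ,  1.    ]])}
top {'camera_matrix': array([[449.6777,   0.    , 317.7173],
       [  0.    , 449.6777, 237.5108],
       [  0.    ,   0.    ,   1.    ]]), 'world_from_camera': array([[ 0.0922, -0.9732,  0.2106,  0.4077],
       [-0.9957, -0.0914,  0.0136, -0.0216],
       [ 0.006 , -0.211 , -0.9775,  1.0725],
       [ 0.    ,  0.    ,  0.    ,  1.    ]])}
wrist {'camera_matrix': array([[386.1029,   0.    , 327.4006],
       [  0.    , 386.1029, 238.468 ],
       [  0.    ,   0.    ,   1.    ]]), 'tool_from_camera': array([[-0.0017, -0.3048,  0.9524, -0.1466],
       [ 1.    , -0.0007,  0.0015, -0.0009],
       [ 0.0002,  0.9524,  0.3048, -0.0842],
       [ 0.    ,  0.    ,  0.    ,  1.    ]])}
```

View pics/scene0.png

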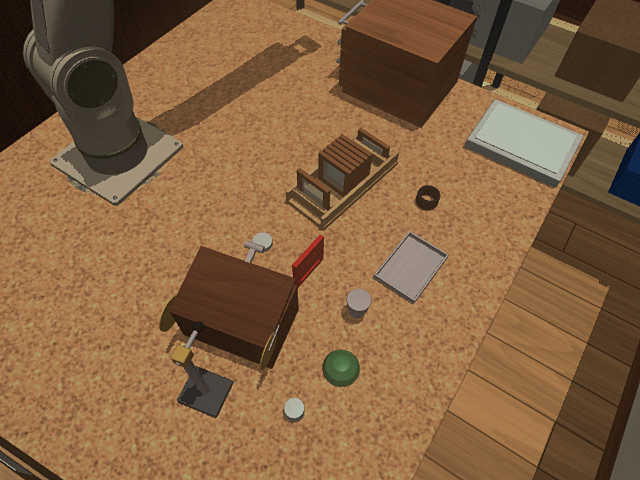

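View pics/top0.png

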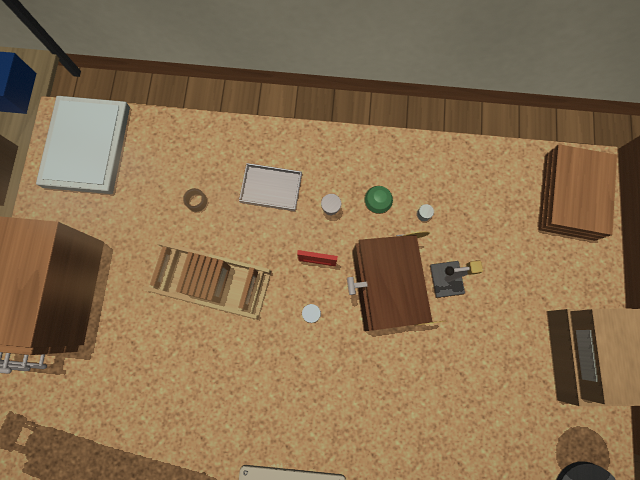

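View pics/wrist0.png

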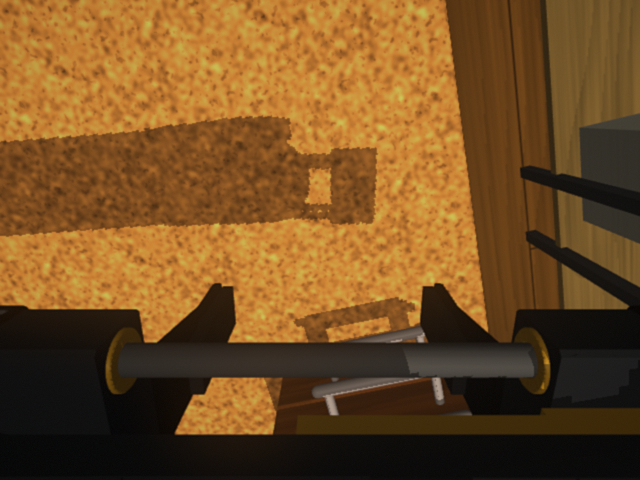

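The top view shows the case near (395,283) with its pull on the left at (352,286) and the rest post at (450,275). The rack is at (210,280) and the red look-alike at (317,258). I'll enlarge these to pick out corners.

```bash
python3 - <<'E'
import cv2
t=cv2.imread("pics/top0.png"); s=cv2.imread("pics/scene0.png")
def crop(im,x0,y0,w,h,f,name):
    c=cv2.resize(im[y0:y0+h,x0:x0+w],None,fx=f,fy=f,interpolation=cv2.INTER_CUBIC)
    for k in range(0,w,20):
        cv2.putText(c,str(x0+k),(k*f,10),0,0.35,(255,255,255),1); cv2.line(c,(k*f,12),(k*f,18),(255,255,255),1)
    for k in range(0,h,20):
        cv2.putText(c,str(y0+k),(0,k*f+4),0,0.35,(255,255,255),1)
    cv2.imwrite("pics/"+name,c)
crop(t,340,220,160,120,5,"t_case.png")
crop(t,140,235,140,90,5,"t_rack.png")
crop(s,155,225,180,150,4,"s_case.png")
crop(s,280,120,130,110,5,"s_rack.png")
E
```

```text
(no output)
```

View pics/t_case.png

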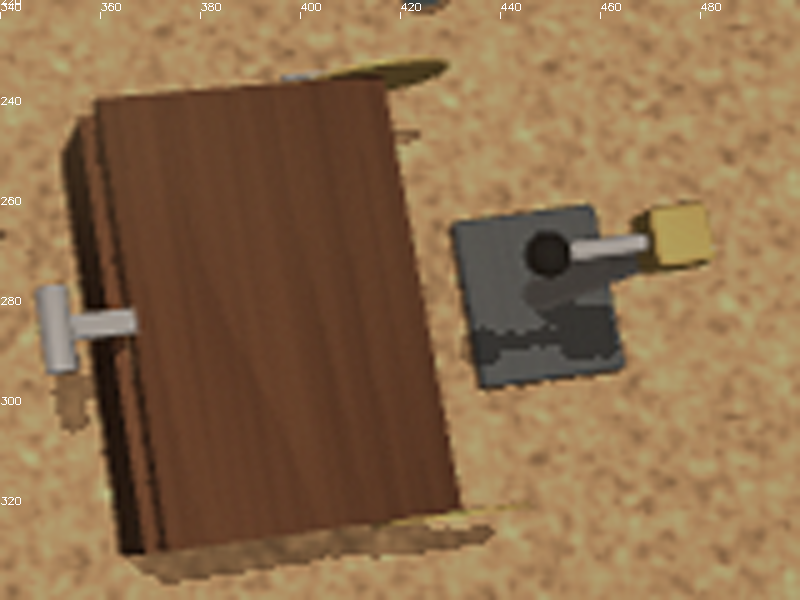

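View pics/t_rack.png

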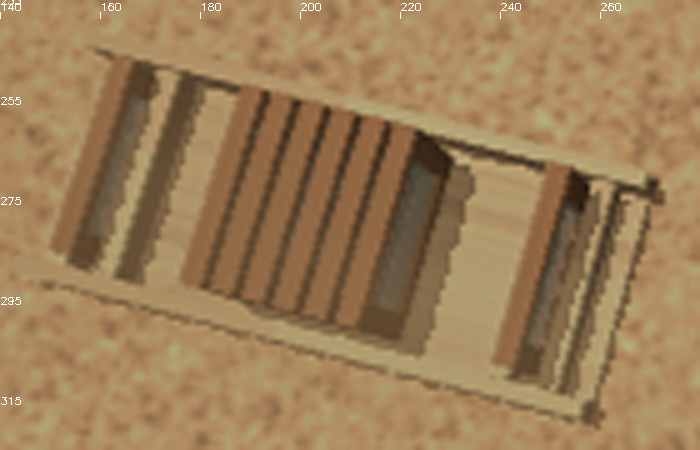

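View pics/s_case.png

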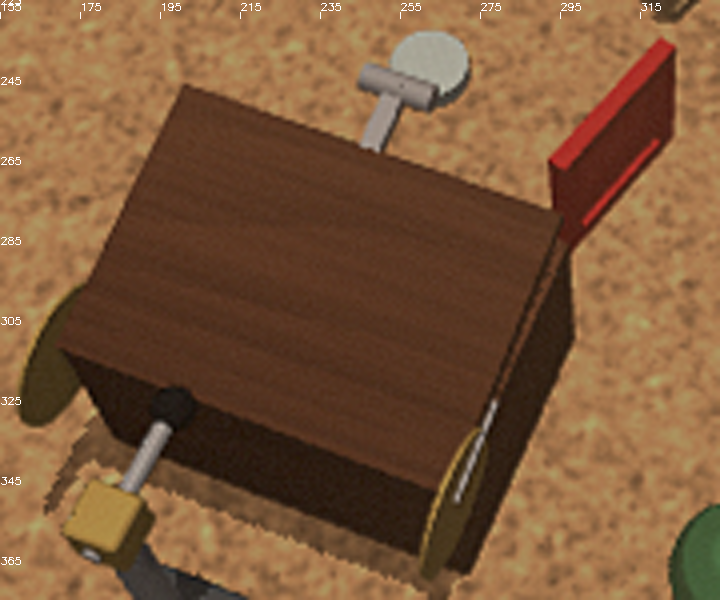

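View pics/s_rack.png

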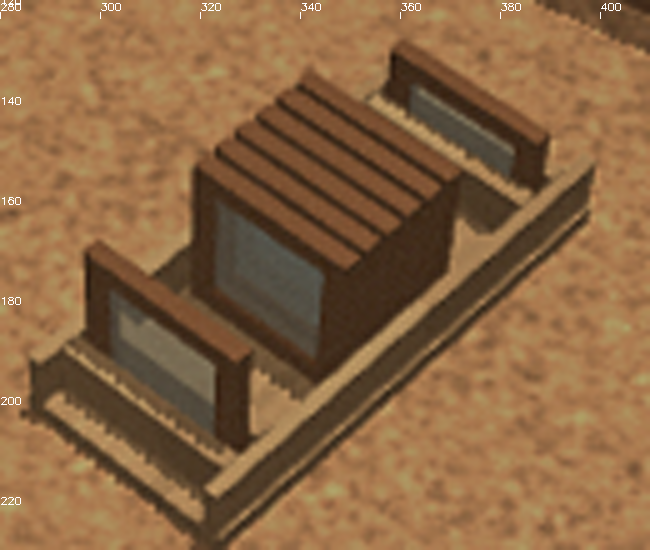

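```bash
cat > h.py <<'E'
import numpy as np
from scipy.optimize import least_squares
from scipy.spatial.transform import Rotation as R
np.set_printoptions(precision=4,suppress=True)
CAM={"scene":(np.array([[486.7587,0,319.3536],[0,486.7587,238.3175],[0,0,1]]),np.array([[0.8311,0.4713,-0.2953,0.8698],[0.556,-0.6943,0.457,-0.4188],[0.0104,-0.544,-0.839,0.9071],[0,0,0,1]])),
"top":(np.array([[449.6777,0,317.7173],[0,449.6777,237.5108],[0,0,1]]),np.array([[0.0922,-0.9732,0.2106,0.4077],[-0.9957,-0.0914,0.0136,-0.0216],[0.006,-0.211,-0.9775,1.0725],[0,0,0,1]]))}
def proj(n,P):
    K,T=CAM[n]; p=(np.asarray(P)-T[:3,3])@T[:3,:3]; q=p@K.T; return q[...,:2]/q[...,2:]
def ray(n,uv,z):
    K,T=CAM[n]; d=T[:3,:3]@np.linalg.solve(K,[uv[0],uv[1],1.]); return T[:3,3]+d*(z-T[2,3])/d[2]
def pose2(x,y,yaw,P):
    c,s=np.cos(yaw),np.sin(yaw); P=np.asarray(P,float)
    return np.stack([x+c*P[...,0]-s*P[...,1],y+s*P[...,0]+c*P[...,1],P[...,2]],-1)
def lidpt(a,P): # P rel hinge, lid frame; rotation + about box y lifts -x side
    P=np.asarray(P,float); c,s=np.cos(a),np.sin(a)
    return np.stack([0.066+c*P[...,0]+s*P[...,2],P[...,1],0.104-s*P[...,0]+c*P[...,2]],-1)
E
cat > fit.py <<'E'
from h import *
W=.132;H=.095
L=[([0,H,.008],(416.5,236),(264,347)),([0,-H,.008],(432,322),(170.5,311)),([-W,H,.008],(359,240),(295.5,278)),([-W,-H,.008],(373,329.5),(201,246)),([-.164,0,.006],(351.5,285.5),(254.5,247))]
def res(p):
    o=[]
    for P,t,s in L:
        X=pose2(*p[:3],lidpt(p[3],P)); o+=[*(proj("top",X)-t),*(proj("scene",X)-s)]
    return np.array(o)
f=least_squares(res,[.6,-.15,-1.57,.1],loss="soft_l1"); print("case",f.x);print(res(f.x).reshape(-1,4))
c=f.x
for n,P in [("botfront -y",[-.066,-.095,0]),("bot hinge +y",[.066,.095,0]),("rimfront+y",[-.066,.095,.104])]:
    X=pose2(*c[:3],P);print(n,proj("top",X),proj("scene",X))
G=[((-1,1),(188,252),(340,134)),((-1,-1),(223,261),(320,151)),((1,-1),0,0)]
# group top corners: signs (x,y) in rack frame with rack +y ~ world +y, +x ~ world +x
G=[((1,1),(188,252),(371,155)),((1,-1),(223,261),(350,172)),((-1,-1),(210,300),(320,151)),((-1,1),(177,291),(340,134))]
def rg(p):
    o=[]
    for (a,b),t,s in G:
        X=pose2(*p[:3],[a*.045,b*p[3],.102]); o+=[*(proj("top",X)-t),*(proj("scene",X)-s)]
    return np.array(o)
f=least_squares(rg,[.62,.25,-.2,.04],loss="soft_l1"); print("rack",f.x);print(rg(f.x).reshape(-1,4))
for b in (.105,-.105):
  for z in (.102,.072):
    print(b,z,[ (proj("top",X),proj("scene",X)) for X in pose2(*f.x[:3],[[.045,b,z],[-.045,b,z]])])
E
python3 fit.py
```

```text
case [ 0.5329 -0.1768 -1.3522  0.2153]
[[-0.4214 -0.905   2.3708  2.2858]
 [-0.423   0.6154 -2.0448  0.3972]
 [ 0.1102 -0.3834 -0.1427  0.8063]
 [-0.3227  0.8735 -0.1443 -0.5092]
 [-0.6686  0.1946 -0.12   -0.3604]]
botfront -y [363.1458 331.1828] [214.8757 279.1348]
bot hinge +y [405.2892 245.1143] [271.5391 369.3534]
rimfront+y [355.397  243.2628] [296.9589 285.9317]
rack [ 0.5083  0.2395 -0.1527  0.0367]
[[ 1.2255 -0.0694  0.2012 -0.5238]
 [-1.5403 -0.9936 -0.3069  0.9889]
 [-0.5941  0.302  -0.986   0.8642]
 [-0.4056  0.9317  0.7172  0.4585]]
0.105 0.102 [(array([159.4724, 244.4763]), array([390.1459, 138.17  ])), (array([146.3121, 284.2066]), array([359.8636, 119.1033]))]
0.105 0.072 [(array([163.9567, 247.0749]), array([388.4417, 147.3924])), (array([151.2664, 285.6863]), array([358.8599, 128.4799]))]
-0.105 0.102 [(array([251.6056, 267.559 ]), array([328.585 , 191.1572])), (array([240.0957, 308.131 ]), array([297.7493, 168.9182]))]
-0.105 0.072 [(array([253.4501, 269.5102]), array([328.2189, 199.8593])), (array([242.3161, 308.9154]), array([298.1116, 177.8761]))]
```

```bash
cat >> h.py <<'E'
CASE=(0.5329,-0.1768,-1.3522); RACK=(0.5083,0.2395,-0.1527)
def pull_at(a): return pose2(*CASE,lidpt(a,[-.164,0,.006]))
def plan(target,yaw=None,s=None):
    "shift in tool cm to bring grasp point (2mm behind tcp) to target; spin so tool y is along world yaw (mod pi)"
    if s is None:
        from bench import r; s=r.read_state()
    Q=R.from_quat(s["eef_rot"]); M=Q.as_matrix()
    g=s["ee_pos"]-.002*M[:,0]
    print("grasp",g,"x",M[:,0],"y",M[:,1],"F",s["ft_force"],"w",s["width"],"t",s["time"])
    if target is not None:
        print("shift tool cm",M.T@(np.asarray(target)-g)*100)
    if yaw is not None:
        d=np.array([np.cos(yaw),np.sin(yaw),0]); a=np.degrees(np.arctan2(M[:,2]@d,M[:,1]@d)); a=(a+90)%180-90
        print("spin deg",a)
    return g,M
E
python3 - <<'E'
from h import *
for a in (.2153,1.6,1.8,2.0): print(a,pull_at(a))
print("tip",ray("top",(448.5,270),.194),ray("scene",(197.5,327),.194))
for t in (ray("top",(448.5,270),.194),ray("scene",(197.5,327),.194)):
    c,s=np.cos(CASE[2]),np.sin(CASE[2]); d=t-np.array([CASE[0],CASE[1],0]); b=np.array([c*d[0]+s*d[1],-s*d[0]+c*d[1],t[2]]); print("tip in box",b)
    # contact: face at +.008 from hinge line
    for off in (0,-.009):
        v=np.array([b[0]+off-.066,b[2]-.104]); rr=np.hypot(*v); print(off,np.pi/2+np.arctan2(v[0],v[1])-np.arcsin(.008/rr))
plan(pull_at(.2153),CASE[2]+np.pi/2)
print(proj("top",[[.146,.607,.24],[0,0,0]]),proj("scene",[.146,.607,.24]))
print("tall",pose2(*RACK,[0,-.105,.057]),"seat",pose2(*CASE,[0,0,.057]))
E
```

```text
0.2153 [ 0.5127 -0.0861  0.1449]
1.6 [ 0.5496 -0.2518  0.2678]
1.8 [ 0.5566 -0.2833  0.2623]
2.0 [ 0.5632 -0.3132  0.2506]
tip [ 0.5558 -0.2721  0.194 ] [ 0.5533 -0.2738  0.194 ]
tip in box [0.098  0.0017 0.194 ]
0 1.828708374340692
-0.009 1.7349233887092197
tip in box [ 0.0991 -0.0011  0.194 ]
0 1.8396464069821774
-0.009 1.7464124979028606
grasp [0.1459 0.6075 0.2409] x [-0.0002 -0.001  -1.    ] y [ 0.2336  0.9723 -0.001 ] F [ 0.4925 -1.0543  0.279 ] w 0.08727643683271759 t 0.15
shift tool cm [  9.6655 -58.8579  51.8676]
spin deg 63.96719863203677
[[-66.2071 456.0711]
 [287.1104 527.5951]] [304.4074 -32.2263]
tall [0.4923 0.1357 0.057 ] seat [ 0.5329 -0.1768  0.057 ]
```

```bash
python3 - <<'E'
from h import *
for p in [(345,88),(418,125),(462,62)]: print(ray("scene",p,0))
for p in [(60,355),(104,240),(52,352)]: print(ray("top",p,0),ray("top",p,.15))
print("red", ray("top",(298,253),.09),ray("top",(337,260),.09))
E
python3 -m inch '[{"translation":[0,-5.5,2],"spin":0},{"translation":[0,-5.5,2],"spin":0},{"translation":[0,-5.5,2.5],"spin":0}]' 0 
```

```text
[0.3326 0.5292 0.    ]
[ 0.5676  0.5152 -0.    ]
[ 0.554   0.8184 -0.    ]
[0.3078 0.5585 0.    ] [0.3218 0.4773 0.15  ]
[0.5841 0.5098 0.    ] [0.5594 0.4355 0.15  ]
[0.3127 0.5782 0.    ] [0.326  0.4943 0.15  ]
red [0.5803 0.0324 0.09  ] [ 0.5727 -0.0551  0.09  ]
time: 0.52
ee_pos: [0.1696, 0.4295, 0.2359]
eef_rot: [0.08, 0.703, -0.084, 0.702]
ft_force: [1.2, -0.4, 1.5]
width: 0.087
```

```bash
python3 -m inch '[{"translation":[0,-4.4,4.3],"spin":0},{"translation":[0,-4.4,4.3],"spin":0},{"translation":[0,-4.4,4.3],"spin":0},{"translation":[0,-4.4,4.3],"spin":0},{"translation":[0,-4.4,4.3],"spin":0},{"translation":[0,-4.4,4.3],"spin":0},{"translation":[0,-4.4,4.3],"spin":0}]' 0
python3 -m inch '[{"translation":[0,0,0],"spin":10},{"translation":[0,0,0],"spin":10},{"translation":[0,0,0],"spin":10},{"translation":[0,0,0],"spin":10},{"translation":[0,0,0],"spin":10},{"translation":[0,0,0],"spin":10},{"translation":[0,0,0],"spin":5},{"translation":[0,0,0],"spin":0}]' 0.35
python3 -c "
from h import *
plan(pull_at(.2153),CASE[2]+np.pi/2)"
```

```text
time: 1.4
ee_pos: [0.3926, 0.0525, 0.2368]
eef_rot: [0.08, 0.703, -0.081, 0.702]
ft_force: [1.3, 0.7, -0.5]
width: 0.087
time: 2.4
ee_pos: [0.3932, 0.0471, 0.2361]
eef_rot: [0.457, 0.54, -0.458, 0.539]
ft_force: [0.6, -0.4, -0.1]
width: 0.0566
grasp [0.3932 0.0471 0.2381] x [-0.002   0.0003 -1.    ] y [ 0.9866  0.163  -0.002 ] F [ 0.5688 -0.4072 -0.0538] w 0.056555438756370535 t 2.4
shift tool cm [ 9.287   9.6398 15.0971]
spin deg -3.146234286688909
```

```bash
python3 -m inch '[{"translation":[1,3,5],"spin":-3.1},{"translation":[1,3,5],"spin":0},{"translation":[1,3.2,5],"spin":0},{"translation":[0,0,0],"spin":0}]' 0.35
cat > wr.py <<'E'
import sys,cv2
from h import *
from bench import r,optics
g,M=plan(pull_at(.2153),CASE[2]+np.pi/2)
im=optics.camera("wrist"); cv2.imwrite("pics/"+sys.argv[1]+".png",im[:,:,::-1])
E
python3 wr.py w1
```

```text
time: 2.9
ee_pos: [0.5172, -0.0837, 0.2045]
eef_rot: [0.437, 0.555, -0.439, 0.555]
ft_force: [-1.1, 0.3, -0.1]
width: 0.0564
grasp [ 0.5172 -0.0837  0.2065] x [-0.0011 -0.0019 -1.    ] y [ 0.9725  0.2328 -0.0015] F [-1.1425  0.2942 -0.1146] w 0.05635557788428542 t 2.9
shift tool cm [ 6.1592 -0.4772  0.1225]
spin deg 0.9358322300453352
```

View pics/w1.png

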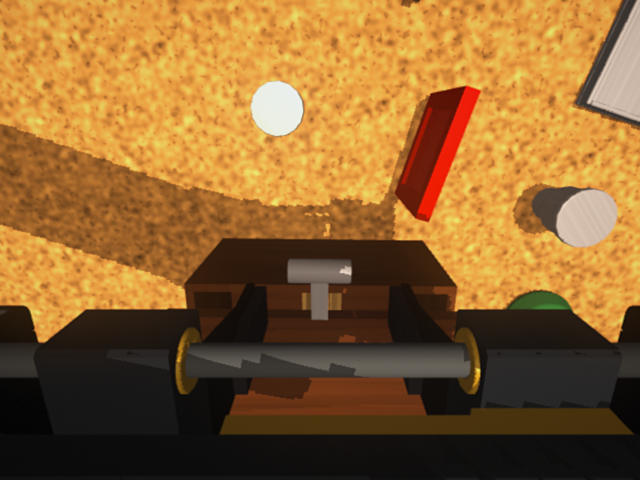

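```bash
cat >> h.py <<'E'
WK=np.array([[386.1029,0,327.4006],[0,386.1029,238.468],[0,0,1]]); WT=np.array([[-0.0017,-0.3048,0.9524,-0.1466],[1,-0.0007,0.0015,-0.0009],[0.0002,0.9524,0.3048,-0.0842],[0,0,0,1]])
def wproj(P,s):
    M=R.from_quat(s["eef_rot"]).as_matrix(); t=(np.asarray(P)-s["ee_pos"])@M
    c=(t-WT[:3,3])@WT[:3,:3]; q=c@WK.T; return q[...,:2]/q[...,2:]
E
python3 - <<'E'
from h import *
from bench import r
s=r.read_state(); print(r.read_state()["time"])
for a in (.18,.2153,.25): print(wproj(pull_at(a),s), wproj(pose2(*CASE,lidpt(a,[[-.164,.018,.006],[-.164,-.018,.006],[-.132,.0,.008]])),s))
print(wproj(pose2(*CASE,[[-.066,.095,0],[-.066,-.095,0]]),s))
E
```

```text
2.95
[320.6506 267.4101] [[351.0258 267.8851]
 [290.2439 266.9346]
 [320.1291 312.3833]]
[320.4747 273.2229] [[351.5227 273.7053]
 [289.3936 272.74  ]
 [319.9857 317.6766]]
[320.2913 279.4714] [[352.0151 279.9609]
 [288.5331 278.9814]
 [319.8385 323.242 ]]
[[421.4859 241.788 ]
 [223.1914 238.5949]]
```

```bash
python3 -m inch '[{"translation":[2,-0.48,0.1],"spin":0.9},{"translation":[2.2,0,0],"spin":0},{"translation":[1.8,0,0],"spin":0},{"translation":[0,0,0],"spin":0}]' 0.35
python3 -c "
from h import *
plan(pull_at(.21),CASE[2]+np.pi/2)"
```

```text
time: 3.45
ee_pos: [0.5107, -0.0794, 0.1457]
eef_rot: [0.441, 0.555, -0.437, 0.554]
ft_force: [-0.1, -0.3, -0.6]
width: 0.0565
grasp [ 0.5107 -0.0794  0.1477] x [ 0.0022  0.0052 -1.    ] y [0.9735 0.2285 0.0034] F [-0.0831 -0.2888 -0.5875] w 0.05650281261210001 t 3.45
shift tool cm [0.3645 0.0446 0.6776]
spin deg 0.685528883838586
```

```bash
python3 -m inch '[{"translation":[0.35,0.05,0.68],"spin":0.7},{"translation":[0,0,0],"spin":0}]' 0.35
python3 -c "
from h import *
plan(pull_at(.21),CASE[2]+np.pi/2)"
python3 -m inch '[{"translation":[0,0,0],"spin":0},{"translation":[0,0,0],"spin":0},{"translation":[0,0,0],"spin":0},{"translation":[0,0,0],"spin":0},{"translation":[0,0,0],"spin":0}]' 1 20
python3 wr.py w2
```

```text
time: 3.7
ee_pos: [0.5134, -0.0854, 0.1439]
eef_rot: [0.445, 0.552, -0.439, 0.552]
ft_force: [0.0, -0.6, 0.3]
width: 0.0563
grasp [ 0.5134 -0.0854  0.1459] x [ 0.0049  0.0068 -1.    ] y [0.976  0.2179 0.0062] F [ 0.0424 -0.6245  0.2703] w 0.056319174142401035 t 3.7
shift tool cm [ 0.1874 -0.077   0.0345]
spin deg 0.06136626852848792
time: 4.32
ee_pos: [0.5128, -0.0855, 0.1445]
eef_rot: [0.445, 0.552, -0.439, 0.551]
ft_force: [-0.9, 0.5, 0.4]
width: 0.0358
grasp [ 0.5128 -0.0855  0.1465] x [ 0.0037  0.007  -1.    ] y [0.9759 0.218  0.0051] F [-0.8653  0.5224  0.3835] w 0.035759332467321166 t 4.325
shift tool cm [ 0.163  -0.0147  0.056 ]
spin deg 0.06964001071654025
```

View pics/w2.png

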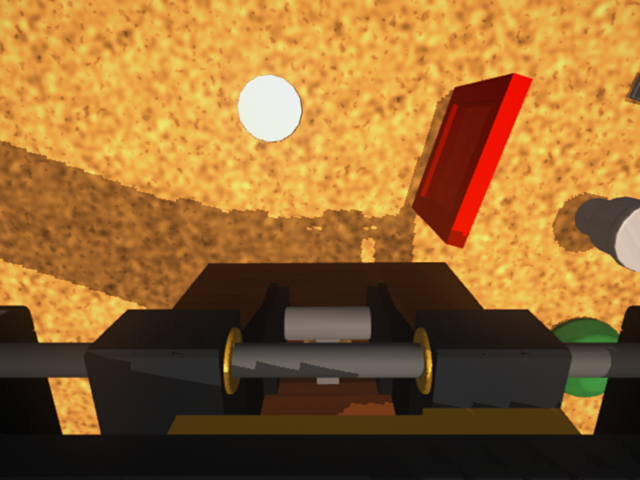

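```bash
cat > arc.py <<'E'
import sys
from h import *
from bench import r
s=r.read_state(); M=R.from_quat(s["eef_rot"]).as_matrix(); g=s["ee_pos"]-.002*M[:,0]
c,sn=np.cos(CASE[2]),np.sin(CASE[2]); d=g-np.array([CASE[0],CASE[1],0]); b=np.array([c*d[0]+sn*d[1],-sn*d[0]+c*d[1],d[2]])
v=np.array([b[0]-.066,b[2]-.104]); rho=np.hypot(*v); a=np.pi-np.arctan2(v[1],v[0])-np.arctan2(.006,.164)
F=s["ft_force"]; bx=np.array([c,sn,0]); t=np.sin(a+.0366)*bx+np.array([0,0,np.cos(a+.0366)]); rd=-np.cos(a+.0366)*bx+np.array([0,0,np.sin(a+.0366)])
print(f"t {s['time']:.2f} angle {a:.4f} rho {rho:.4f} (.1641) by {b[1]:.4f} Ftan {F@t:.2f} Frad {F@rd:.2f} F {F} w {s['width']:.4f}")
if len(sys.argv)>1:
    da=float(sys.argv[1]);n=int(sys.argv[2]); p=g; 
    for k in range(n):
        q=pull_at(a+da*(k+1)); print((M.T@(q-p)*100).round(2).tolist()); p=q
E
python3 arc.py .07 5
```

```text
t 4.38 angle 0.2242 rho 0.1651 (.1641) by 0.0002 Ftan 0.41 Frad 0.17 F [-0.9498 -0.1533  0.4376] w 0.0353
[-1.08, -0.01, 0.42]
[-1.08, 0.01, 0.4]
[-1.04, 0.0, 0.48]
[-1.01, 0.0, 0.55]
[-0.97, 0.0, 0.62]
```

```bash
python3 -m inch '[{"translation":[-1.08,0,0.35],"spin":0},{"translation":[-1.08,0,0.4],"spin":0},{"translation":[-1.04,0,0.48],"spin":0},{"translation":[-1.0,0,0.55],"spin":0}]' 1 20
python3 arc.py .07 6
```

```text
time: 4.88
ee_pos: [0.5168, -0.1033, 0.1887]
eef_rot: [0.445, 0.553, -0.439, 0.551]
ft_force: [2.3, 1.0, -4.7]
width: 0.0357
t 4.88 angle 0.5141 rho 0.1657 (.1641) by 0.0002 Ftan -4.25 Frad -2.04 F [ 2.313   1.0143 -4.693 ] w 0.0357
[-0.88, -0.01, 0.77]
[-0.92, 0.0, 0.69]
[-0.86, 0.0, 0.76]
[-0.81, 0.0, 0.81]
[-0.75, 0.0, 0.87]
[-0.69, 0.0, 0.92]
```

```bash
python3 -m inch '[{"translation":[-0.92,0,0.68],"spin":0},{"translation":[-0.9,0,0.7],"spin":0},{"translation":[-0.86,0,0.76],"spin":0},{"translation":[-0.81,0,0.81],"spin":0},{"translation":[-0.75,0,0.87],"spin":0},{"translation":[-0.69,0,0.92],"spin":0}]' 1 20
python3 arc.py .07 7
```

```text
time: 5.62
ee_pos: [0.5279, -0.1523, 0.2415]
eef_rot: [0.445, 0.553, -0.438, 0.551]
ft_force: [2.8, 2.2, -5.3]
width: 0.0353
t 5.62 angle 0.9561 rho 0.1666 (.1641) by 0.0004 Ftan -4.19 Frad -3.64 F [ 2.8018  2.1757 -5.3391] w 0.0353
[-0.39, -0.04, 1.12]
[-0.53, -0.0, 1.02]
[-0.46, -0.0, 1.05]
[-0.38, -0.0, 1.08]
[-0.31, -0.0, 1.11]
[-0.23, -0.0, 1.13]
[-0.15, -0.0, 1.14]
```

```bash
python3 -m inch '[{"translation":[-0.45,0,1.05],"spin":0},{"translation":[-0.5,0,1.02],"spin":0},{"translation":[-0.44,0,1.05],"spin":0},{"translation":[-0.38,0,1.08],"spin":0},{"translation":[-0.3,0,1.1],"spin":0},{"translation":[-0.22,0,1.12],"spin":0},{"translation":[0,0,0],"spin":0}]' 1 20
python3 arc.py .04 6
```

```text
time: 6.5
ee_pos: [0.5433, -0.2198, 0.2677]
eef_rot: [0.446, 0.553, -0.438, 0.551]
ft_force: [2.7, 0.3, 2.5]
width: 0.0359
t 6.50 angle 1.4039 rho 0.1671 (.1641) by 0.0008 Ftan 0.61 Frad 2.45 F [2.7261 0.3098 2.5102] w 0.0359
[0.22, -0.09, 0.69]
[-0.05, -0.0, 0.65]
[-0.03, -0.0, 0.66]
[0.0, -0.0, 0.66]
[0.03, -0.0, 0.66]
[0.05, -0.0, 0.65]
```

```bash
python3 -m inch '[{"translation":[-0.04,0,0.6],"spin":0},{"translation":[-0.04,0,0.6],"spin":0},{"translation":[0,0,0.6],"spin":0},{"translation":[0,0,0.5],"spin":0},{"translation":[0.02,0,0.4],"spin":0},{"translation":[0.02,0,0.3],"spin":0}]' 1 20
python3 arc.py .02 6
python3 -m inch '[{"translation":[0.01,0,0.2],"spin":0},{"translation":[0.02,0,0.2],"spin":0}]';python3 arc.py;python3 -m inch '[{"translation":[0.02,0,0.2],"spin":0}]';python3 arc.py
```

```text
time: 7.25
ee_pos: [0.5503, -0.2502, 0.2691]
eef_rot: [0.445, 0.553, -0.437, 0.552]
ft_force: [-0.3, 3.2, 4.6]
width: 0.0355
t 7.25 angle 1.5905 rho 0.1674 (.1641) by 0.0010 Ftan -3.47 Frad 4.37 F [-0.3496  3.2186  4.5546] w 0.0355
[0.34, -0.11, 0.31]
[0.03, -0.0, 0.33]
[0.03, -0.0, 0.33]
[0.04, -0.0, 0.33]
[0.04, -0.0, 0.33]
[0.05, -0.0, 0.32]
time: 7.5
ee_pos: [0.5512, -0.2544, 0.2689]
eef_rot: [0.445, 0.553, -0.437, 0.552]
ft_force: [0.4, 3.3, 4.7]
width: 0.0356
t 7.50 angle 1.6166 rho 0.1674 (.1641) by 0.0011 Ftan -3.46 Frad 4.39 F [0.419  3.2586 4.6568] w 0.0356
time: 7.62
ee_pos: [0.5517, -0.2565, 0.2687]
eef_rot: [0.445, 0.553, -0.437, 0.552]
ft_force: [-0.1, 1.4, 5.4]
width: 0.0355
t 7.62 angle 1.6296 rho 0.1675 (.1641) by 0.0011 Ftan -1.89 Frad 5.23 F [-0.1435  1.389   5.3824] w 0.0355
```

```bash
python3 -m inch '[{"translation":[-0.08,0,0.2],"spin":0}]' >/dev/null;python3 arc.py;python3 -m inch '[{"translation":[0.0,0,0.2],"spin":0}]'>/dev/null;python3 arc.py
python3 -m inch '[{"translation":[0.02,0,0.2],"spin":0}]' >/dev/null;python3 arc.py;python3 -m inch '[{"translation":[0.02,0,0.2],"spin":0}]'>/dev/null;python3 arc.py
python3 -m inch '[{"translation":[0.02,0,0.15],"spin":0}]' >/dev/null;python3 arc.py;python3 -m inch '[{"translation":[0.02,0,0.15],"spin":0}]'>/dev/null;python3 arc.py
```

```text
t 7.75 angle 1.6389 rho 0.1676 (.1641) by 0.0010 Ftan -3.28 Frad -5.66 F [ 2.2166  4.44   -5.283 ] w 0.0358
t 7.88 angle 1.6505 rho 0.1675 (.1641) by 0.0011 Ftan -2.51 Frad 3.88 F [0.4353 2.188  4.14  ] w 0.0357
t 8.00 angle 1.6633 rho 0.1676 (.1641) by 0.0011 Ftan -1.72 Frad 1.95 F [-0.0538  1.4833  2.1547] w 0.0355
t 8.12 angle 1.6762 rho 0.1677 (.1641) by 0.0011 Ftan -2.47 Frad 1.06 F [0.3877 2.4398 1.4004] w 0.0356
t 8.25 angle 1.6863 rho 0.1677 (.1641) by 0.0011 Ftan -2.38 Frad 2.31 F [0.0786 2.0693 2.6425] w 0.0355
t 8.38 angle 1.6960 rho 0.1677 (.1641) by 0.0011 Ftan -2.26 Frad 1.04 F [0.2466 2.1723 1.3881] w 0.0354
```

```bash
python3 - <<'E'
from bench import optics
import cv2
for n,(x0,y0) in {"scene":(130,260),"top":(400,220)}.items():
    im=optics.camera(n)[:,:,::-1]; cv2.imwrite(f"pics/{n}2.png",cv2.resize(im[y0:y0+100,x0:x0+130],None,fx=6,fy=6,interpolation=cv2.INTER_CUBIC))
E
```

```text
(no output)
```

View pics/scene2.png

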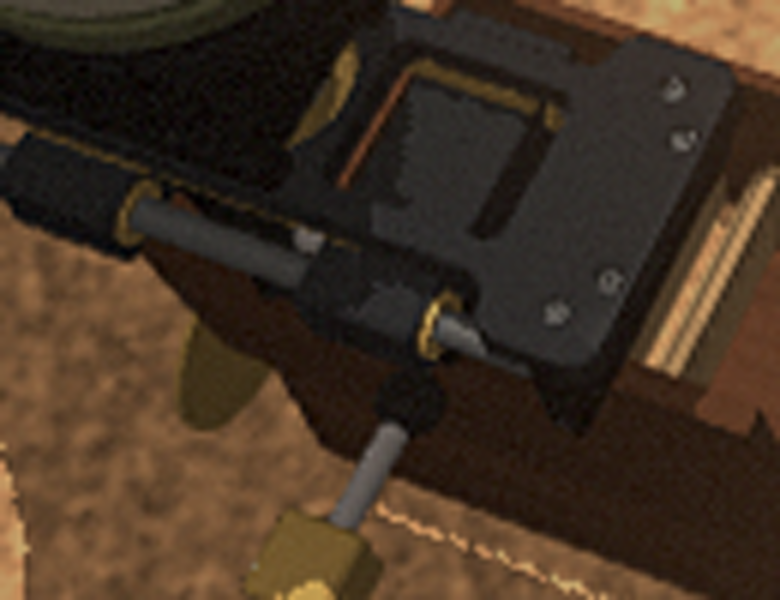

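View pics/top2.png

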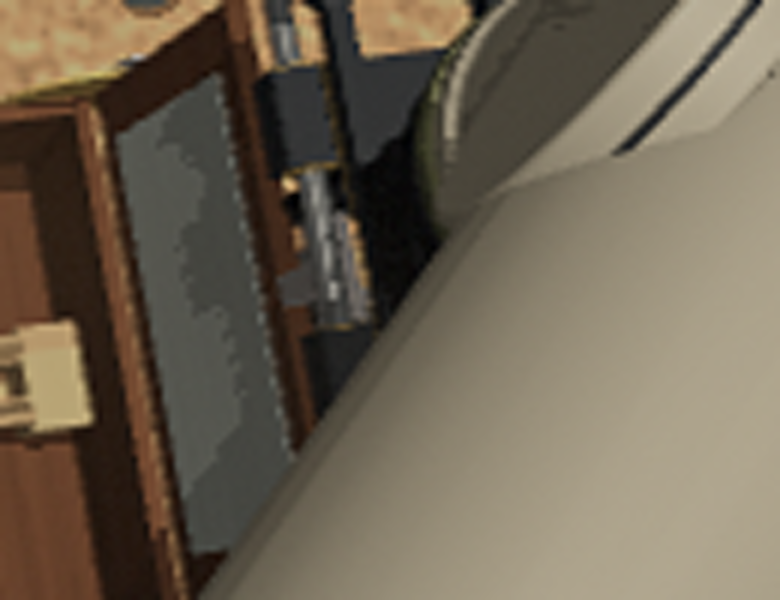

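The top view shows the lid open and its pull held. In the scene view the black tip, crop (410,400), is very close to the lid's back. I'll go on in about 1 mm steps.

```bash
for i in 1; do :; done
python3 -m inch '[{"translation":[0.01,0,0.12],"spin":0}]' >/dev/null;python3 arc.py
python3 -m inch '[{"translation":[0.01,0,0.12],"spin":0}]' >/dev/null;python3 arc.py
python3 -m inch '[{"translation":[0.02,0,0.12],"spin":0}]' >/dev/null;python3 arc.py
python3 -m inch '[{"translation":[0.01,0,0.12],"spin":0}]' >/dev/null;python3 arc.py
python3 -m inch '[{"translation":[0.01,0,0.12],"spin":0}]' >/dev/null;python3 arc.py
```

```text
t 8.60 angle 1.7038 rho 0.1677 (.1641) by 0.0011 Ftan -2.95 Frad 0.92 F [-0.4151  2.7304  1.4064] w 0.0358
t 8.72 angle 1.7109 rho 0.1678 (.1641) by 0.0011 Ftan -3.37 Frad 0.29 F [1.0451 3.5756 0.8759] w 0.0356
t 8.85 angle 1.7184 rho 0.1678 (.1641) by 0.0011 Ftan -3.24 Frad 1.26 F [0.3409 3.1025 1.8318] w 0.0355
t 8.97 angle 1.7257 rho 0.1678 (.1641) by 0.0011 Ftan -2.52 Frad 1.87 F [0.9862 2.3838 2.3172] w 0.0358
t 9.10 angle 1.7330 rho 0.1679 (.1641) by 0.0012 Ftan -3.10 Frad -0.29 F [1.0121 3.393  0.3323] w 0.0357
```

```bash

python3 -m inch '[{"translation":[0.02,0,0.12],"spin":0}]' >/dev/null;python3 arc.py
python3 -m inch '[{"translation":[0.02,0,0.12],"spin":0}]' >/dev/null;python3 arc.py
python3 -m inch '[{"translation":[0.02,0,0.12],"spin":0}]' >/dev/null;python3 arc.py
```

```text
t 9.22 angle 1.7408 rho 0.1679 (.1641) by 0.0012 Ftan -2.40 Frad 0.34 F [0.5252 2.4483 0.821 ] w 0.0355
t 9.35 angle 1.7487 rho 0.1679 (.1641) by 0.0012 Ftan -3.31 Frad -0.95 F [ 0.648   3.6634 -0.2272] w 0.0357
t 9.47 angle 1.7556 rho 0.1679 (.1641) by 0.0012 Ftan -4.29 Frad 1.21 F [0.1998 4.0609 2.1253] w 0.0357
```

```bash

python3 -m inch '[{"translation":[0.02,0,0.08],"spin":0}]' >/dev/null;python3 arc.py
python3 -m inch '[{"translation":[0.02,0,0.08],"spin":0}]' >/dev/null;python3 arc.py
```

```text
t 9.60 angle 1.7602 rho 0.1679 (.1641) by 0.0012 Ftan -3.93 Frad 2.10 F [-0.7116  3.2883  2.9257] w 0.0356
t 9.72 angle 1.7640 rho 0.1679 (.1641) by 0.0012 Ftan -4.87 Frad 2.41 F [-0.5115  4.1789  3.4597] w 0.0358
```

```bash

python3 -m inch '[{"translation":[0.02,0,0.07],"spin":0}]' >/dev/null;python3 arc.py
python3 -m inch '[{"translation":[0.02,0,0.07],"spin":0}]' >/dev/null;python3 arc.py
```

```text
t 9.85 angle 1.7673 rho 0.1680 (.1641) by 0.0012 Ftan -5.72 Frad 1.66 F [-1.5822  4.9597  2.9384] w 0.0355
t 9.97 angle 1.7707 rho 0.1679 (.1641) by 0.0012 Ftan -6.34 Frad 2.41 F [-1.7898  5.3413  3.834 ] w 0.0358
```

```bash
python3 -m inch '[{"translation":[0,0,0],"spin":0},{"translation":[0,0,0],"spin":0}]' ;python3 arc.py
python3 -m inch '[{"translation":[0,0,0],"spin":0},{"translation":[0,0,0],"spin":0},{"translation":[0,0,0],"spin":0},{"translation":[0,0,0],"spin":0}]' 0.35
python3 arc.py
python3 - <<'E'
from bench import optics
import cv2
im=optics.camera("wrist")[:,:,::-1]; cv2.imwrite("pics/w3.png",im)
E
```

```text
time: 10.22
ee_pos: [0.5569, -0.2794, 0.2653]
eef_rot: [0.445, 0.555, -0.437, 0.551]
ft_force: [-0.7, 3.9, 2.9]
width: 0.0356
t 10.22 angle 1.7707 rho 0.1679 (.1641) by 0.0012 Ftan -4.52 Frad 1.89 F [-0.656   3.9019  2.8983] w 0.0356
time: 10.72
ee_pos: [0.5561, -0.2819, 0.265]
eef_rot: [0.445, 0.553, -0.438, 0.551]
ft_force: [0.4, -1.4, 0.4]
width: 0.0554
t 10.72 angle 1.7844 rho 0.1683 (.1641) by -0.0001 Ftan 1.27 Frad 0.76 F [ 0.4376 -1.3538  0.4239] w 0.0554
```

View pics/w3.png

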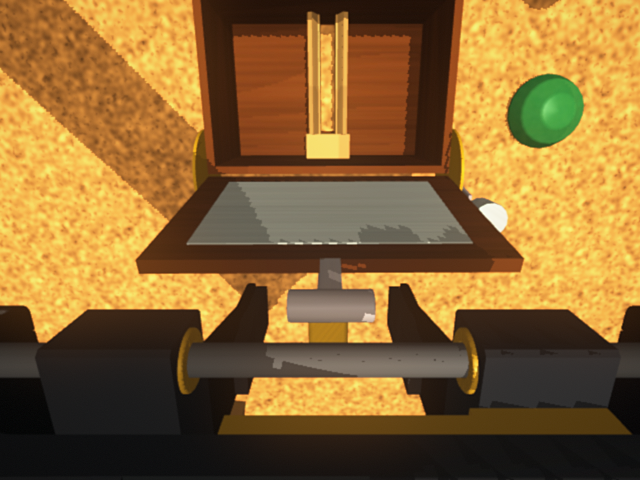

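The pull is released with the bar free between the open fingers at (331,305), and the groove shows inside the box at (327,85). I'll lift clear and check the lid's contact with the buffer.

```bash

python3 -m inch '[{"translation":[-2,0,0],"spin":0},{"translation":[-4,0,0],"spin":0},{"translation":[-3,0,-3],"spin":0},{"translation":[0,0,-6],"spin":0},{"translation":[0,0,-6],"spin":0},{"translation":[0,0,-6],"spin":0},{"translation":[0,0,-6],"spin":0},{"translation":[0,0,0],"spin":0}]' 0.35
python3 - <<'E'
from bench import optics,r
import cv2
s=r.read_state();print(s["ee_pos"],s["eef_rot"],s["ft_force"])
for n,(x0,y0) in {"scene":(140,230),"top":(340,210)}.items():
    im=optics.camera(n)[:,:,::-1]; cv2.imwrite(f"pics/{n}3f.png",im);cv2.imwrite(f"pics/{n}3.png",cv2.resize(im[y0:y0+145,x0:x0+190],None,fx=4,fy=4,interpolation=cv2.INTER_CUBIC))
cv2.imwrite("pics/w4.png",optics.camera("wrist")[:,:,::-1])
E
```

```text
time: 11.78
ee_pos: [0.4946, -0.0123, 0.3593]
eef_rot: [0.445, 0.553, -0.439, 0.551]
ft_force: [0.2, -0.1, -0.1]
width: 0.0564
[ 0.49456987 -0.01227067  0.35928567] [ 0.44500616  0.55277925 -0.43898484  0.55108704] [ 0.24051263 -0.11599837 -0.13477751]
```

View pics/scene3.png

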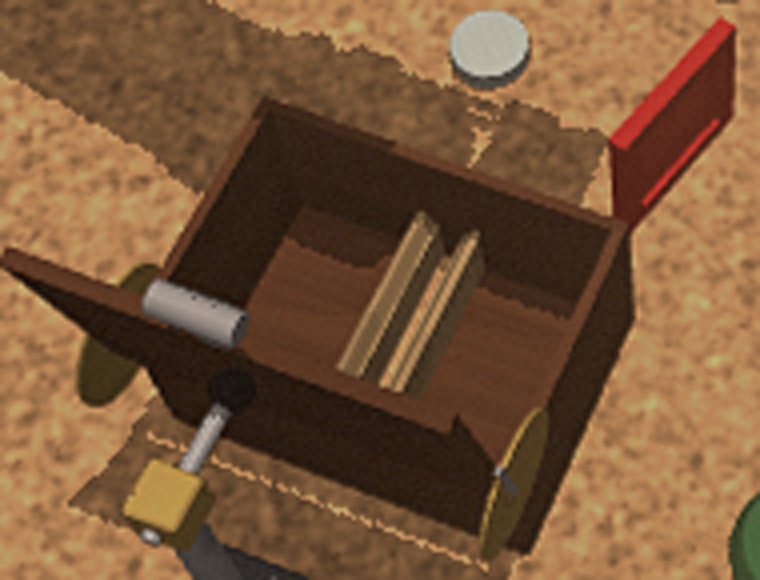

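View pics/top3.png

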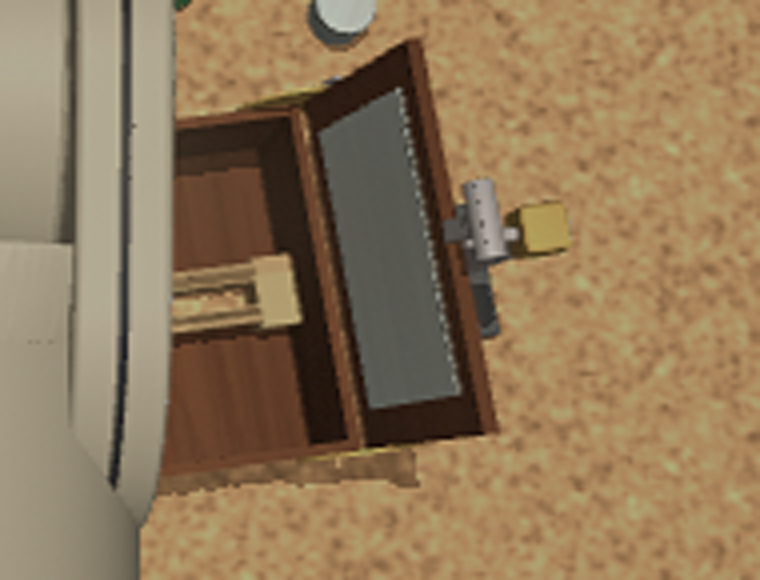

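View pics/w4.png

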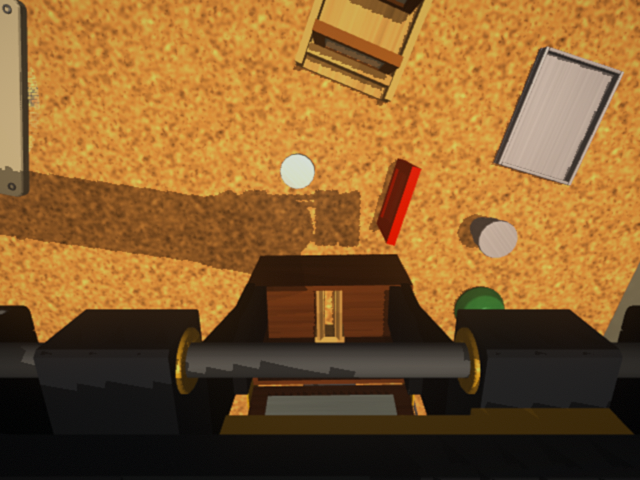

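```bash
python3 - <<'E'
import cv2,numpy as np
a=cv2.imread("pics/scene0.png")[305:365,165:215];b=cv2.imread("pics/scene3f.png")[305:365,165:215]
f=lambda im:cv2.resize(cv2.convertScaleAbs(im,alpha=2),None,fx=8,fy=8,interpolation=cv2.INTER_NEAREST)
cv2.imwrite("pics/cmp.png",np.hstack([f(a),f(b)]))
E
```

```text
(no output)
```

View pics/cmp.png

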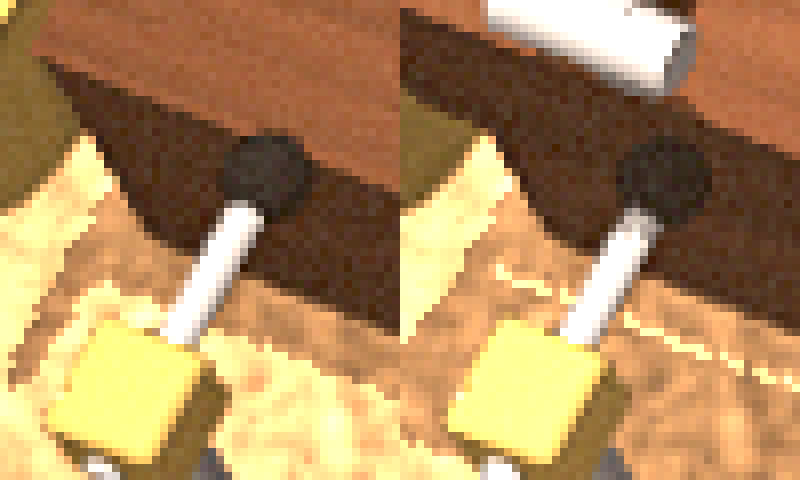

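The plunger tip moved about 0.7 px inward between the pictures, roughly 1.2 mm pressed and in contact. Next is the slide.

```bash

python3 -m inch '[{"translation":[0,0,-4],"spin":-9.8},{"translation":[0,0,-4],"spin":-9.8},{"translation":[0,0,0],"spin":-9.8},{"translation":[0,0,0],"spin":-9.8},{"translation":[0,0,0],"spin":-9.8},{"translation":[0,0,0],"spin":-9.8},{"translation":[0,0,0],"spin":-9.8},{"translation":[0,0,0],"spin":0}]' 0.35
python3 -c "
from h import *
plan(pose2(*RACK,[0,-.105,.16]),RACK[2]+np.pi/2)"
```

```text
time: 12.92
ee_pos: [0.4754, 0.0448, 0.3592]
eef_rot: [0.055, 0.704, -0.053, 0.706]
ft_force: [-0.5, -0.9, 0.1]
width: 0.0565
grasp [0.4754 0.0448 0.3612] x [ 0.0035  0.0027 -1.    ] y [0.1535 0.9881 0.0032] F [-0.5476 -0.9302  0.1358] w 0.056452339403228316 t 12.925
shift tool cm [20.1464  9.1804  0.2189]
spin deg -0.07948750338205457
```

```bash

python3 -m inch '[{"translation":[4,4.6,0.1],"spin":0},{"translation":[4,4.5,0.1],"spin":0},{"translation":[4,0,0],"spin":0},{"translation":[0,0,0],"spin":0}]' 0.35
cat > ws.py <<'E'
import sys,cv2
from h import *
from bench import r,optics
g,M=plan(pose2(*RACK,[0,-.105,.082]),RACK[2]+np.pi/2)
s=r.read_state()
im=optics.camera("wrist"); cv2.imwrite("pics/"+sys.argv[1]+".png",im[:,:,::-1])
print(wproj(pose2(*RACK,[[sx*.045,-.105+sy*.005,.102] for sx,sy in ((1,1),(1,-1),(-1,1),(-1,-1))]),s))
E
python3 ws.py w5
```

```text
time: 13.42
ee_pos: [0.4954, 0.1326, 0.2374]
eef_rot: [0.065, 0.702, -0.063, 0.706]
ft_force: [-0.6, -0.2, 0.6]
width: 0.0564
grasp [0.4953 0.1326 0.2394] x [ 0.0064  0.0029 -1.    ] y [0.1807 0.9835 0.004 ] F [-0.5875 -0.1963  0.5934] w 0.056424176906381476 t 13.425
shift tool cm [15.7364  0.1891 -0.4431]
spin deg -1.6644290615952002
[[338.3734 279.6741]
 [325.7961 280.0409]
 [335.8326 165.4204]
 [321.9964 165.8389]]
```

View pics/w5.png

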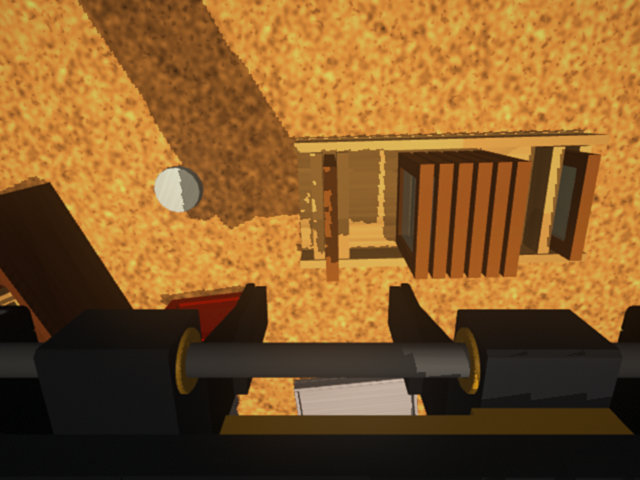

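```bash

python3 -m inch '[{"translation":[4,0.19,-0.44],"spin":-1.7},{"translation":[4,0,0],"spin":0},{"translation":[0,0,0],"spin":0}]' 0.35
python3 ws.py w6
```

```text
time: 13.85
ee_pos: [0.4976, 0.1354, 0.1648]
eef_rot: [0.06, 0.699, -0.053, 0.711]
ft_force: [0.2, -0.2, 1.1]
width: 0.057
grasp [0.4975 0.1354 0.1668] x [ 0.0178  0.0093 -0.9998] y [0.1591 0.9872 0.012 ] F [ 0.1894 -0.1783  1.0756] w 0.056950147397352935 t 13.85
shift tool cm [ 8.4711 -0.1554 -0.6544]
spin deg -0.4172582302420125
[[334.8315 324.6658]
 [318.5781 324.8877]
 [334.6487 178.8832]
 [316.1505 179.0614]]
```

View pics/w6.png

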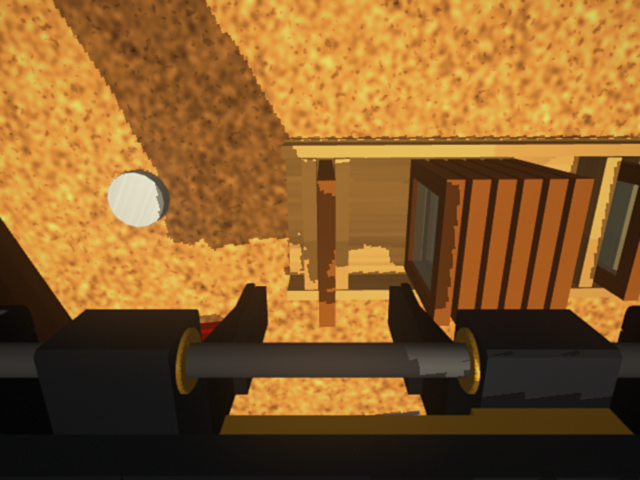

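```bash

python3 -m inch '[{"translation":[1,-0.1,-0.4],"spin":-0.4},{"translation":[1.5,-0.05,-0.25],"spin":0},{"translation":[1.5,0,0],"spin":0},{"translation":[1,0,0],"spin":0},{"translation":[0,0,0],"spin":0}]' 0.35
python3 -c "
from h import *
plan(pose2(*RACK,[0,-.105,.082]),RACK[2]+np.pi/2)"
```

```text
time: 14.52
ee_pos: [0.4952, 0.1365, 0.1177]
eef_rot: [0.06, 0.696, -0.049, 0.714]
ft_force: [0.2, 1.2, 0.1]
width: 0.0566
grasp [0.4951 0.1365 0.1197] x [ 0.0257  0.0141 -0.9996] y [0.1533 0.988  0.0179] F [0.1611 1.1895 0.0835] w 0.05664903500593598 t 14.525
shift tool cm [ 3.7583 -0.1863 -0.352 ]
spin deg -0.0945808864627935
```

```bash

python3 -m inch '[{"translation":[1,-0.15,-0.25],"spin":0},{"translation":[1.5,0,-0.1],"spin":0},{"translation":[1.2,0,0],"spin":0},{"translation":[0,0,0],"spin":0}]' 0.35
python3 -c "
from h import *
plan(pose2(*RACK,[0,-.105,.082]),RACK[2]+np.pi/2)"
python3 ws.py w7
```

```text
time: 15.02
ee_pos: [0.4922, 0.1361, 0.0779]
eef_rot: [0.06, 0.696, -0.049, 0.714]
ft_force: [0.6, -0.3, 0.6]
width: 0.0568
grasp [0.4921 0.136  0.0799] x [ 0.0255  0.0138 -0.9996] y [0.1533 0.988  0.0176] F [ 0.6228 -0.3259  0.6168] w 0.056808593601248306 t 15.025
shift tool cm [-0.2135 -0.0248  0.0286]
spin deg -0.09144573969487624
grasp [0.4921 0.136  0.0799] x [ 0.0255  0.0138 -0.9996] y [0.1533 0.988  0.0176] F [ 0.6228 -0.3259  0.6168] w 0.056808593601248306 t 15.025
shift tool cm [-0.2135 -0.0248  0.0286]
spin deg -0.09144573969487624
[[341.8126 449.6834]
 [317.2643 450.1075]
 [344.758  241.5   ]
 [314.5636 241.7329]]
```

View pics/w7.png

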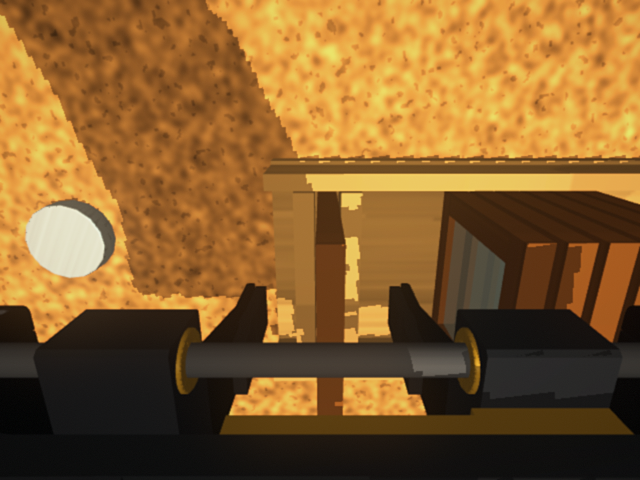

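```bash

python3 -m inch '[{"translation":[0,0,0],"spin":0},{"translation":[0,0,0],"spin":0},{"translation":[0,0,0],"spin":0},{"translation":[0,0,0],"spin":0},{"translation":[0,0,0],"spin":0},{"translation":[0,0,0],"spin":0}]' 1 20
python3 -c "
from h import *
plan(pose2(*RACK,[0,-.105,.082]),RACK[2]+np.pi/2)"
```

```text
time: 15.82
ee_pos: [0.4934, 0.1365, 0.0796]
eef_rot: [0.061, 0.695, -0.048, 0.714]
ft_force: [0.1, -0.4, -0.9]
width: 0.0097
grasp [0.4933 0.1364 0.0816] x [ 0.0281  0.0153 -0.9995] y [0.1533 0.988  0.0194] F [ 0.1486 -0.4459 -0.9376] w 0.009712684137328719 t 15.825
shift tool cm [-0.0401 -0.0843 -0.0867]
spin deg -0.09873761073714604
```

```bash

python3 -m inch '[{"translation":[-0.8,0.02,0.02],"spin":0},{"translation":[-1,0.02,0.025],"spin":0},{"translation":[-1.5,0.03,0.04],"spin":0},{"translation":[-1.5,0.03,0.04],"spin":0}]'
python3 -m inch '[{"translation":[-3,0.06,0.07],"spin":0},{"translation":[-3,0.06,0.07],"spin":0},{"translation":[-3,0.06,0.07],"spin":0},{"translation":[-2,0.04,0.05],"spin":0},{"translation":[0,0,0],"spin":0}]'
python3 ws.py w8
python3 -c "
from h import *
plan(pose2(*CASE,[0,0,.23]),CASE[2]+np.pi/2)"
```

```text
time: 16.32
ee_pos: [0.4929, 0.1361, 0.1302]
eef_rot: [0.06, 0.696, -0.049, 0.714]
ft_force: [0.1, -0.7, -0.5]
width: 0.0099
time: 16.95
ee_pos: [0.4935, 0.1359, 0.2497]
eef_rot: [0.062, 0.694, -0.048, 0.716]
ft_force: [-0.4, 0.1, -1.5]
width: 0.0101
grasp [0.4934 0.1359 0.2517] x [ 0.0316  0.0175 -0.9993] y [0.1546 0.9877 0.0222] F [-0.3936  0.1235 -1.4881] w 0.010119784290468127 t 16.95
shift tool cm [16.9512 -0.4066 -0.5865]
spin deg -0.18395802910038128
[[329.7163 272.2119]
 [317.6177 272.3617]
 [329.6275 162.4076]
 [316.279  162.491 ]]
grasp [0.493  0.1357 0.2506] x [ 0.0303  0.0169 -0.9994] y [0.1547 0.9877 0.0214] F [ 0.0975  0.5767 -1.2782] w 0.009418498642539094 t 17.0
shift tool cm [  1.6567 -30.2982   8.7369]
spin deg 68.56797487626568
```

View pics/w8.png

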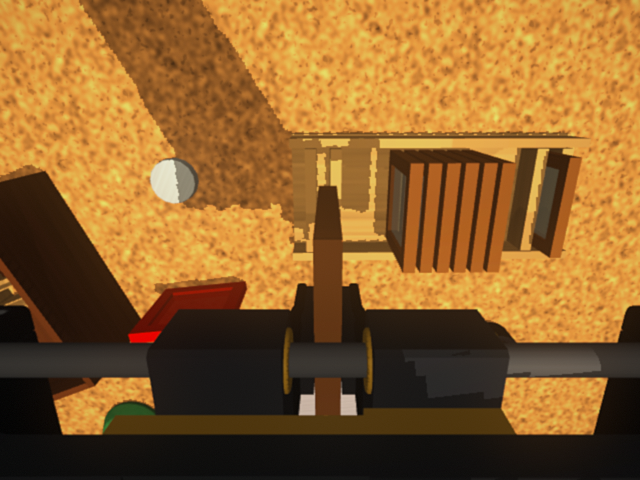

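```bash

python3 -m inch '[{"translation":[-1,-3,0],"spin":0},{"translation":[0,-4,0],"spin":4},{"translation":[0,0,0],"spin":9},{"translation":[0,0,0],"spin":9},{"translation":[0,0,0],"spin":9},{"translation":[0,0,0],"spin":9},{"translation":[0,0,0],"spin":9},{"translation":[0,0,0],"spin":9},{"translation":[0,0,0],"spin":9},{"translation":[0,0,0],"spin":0}]'
python3 -c "
from h import *
plan(pose2(*CASE,[0,0,.25]),CASE[2]+np.pi/2)"
```

```text
time: 18.25
ee_pos: [0.4748, 0.049, 0.2468]
eef_rot: [0.462, 0.539, -0.448, 0.543]
ft_force: [0.0, -0.5, -0.9]
width: 0.0097
grasp [0.4747 0.049  0.2488] x [ 0.0169  0.0118 -0.9998] y [0.985  0.1718 0.0187] F [ 0.0092 -0.5449 -0.9403] w 0.009696397859785249 t 18.25
shift tool cm [-0.2894  1.8535 23.2437]
spin deg -2.6219543248138564
```

```bash

python3 -m inch '[{"translation":[-0.3,0.6,4],"spin":-2.6},{"translation":[0,0.6,5],"spin":0},{"translation":[0,0.6,4],"spin":0},{"translation":[0,0,0],"spin":0}]'
cat > wg.py <<'E'
import sys,cv2
from h import *
from bench import r,optics
g,M=plan(pose2(*CASE,[0,0,float(sys.argv[2])]),CASE[2]+np.pi/2)
s=r.read_state()
im=optics.camera("wrist").copy()
cv2.imwrite("pics/"+sys.argv[1]+".png",im[:,:,::-1])
q=wproj(pose2(*CASE,[[sx*.049,sy*.007,.051] for sx,sy in ((1,1),(1,-1),(-1,1),(-1,-1))]),s);print(q)
print(wproj(pose2(*CASE,[[-.066,.095,.104],[-.066,-.095,.104],[-.06,.089,.104],[-.06,-.089,.104]]),s))
E
python3 wg.py w9 .25
python3 - <<'E'
from h import *
print(proj("scene",pose2(*CASE,[[-.049,-.007,.051],[.049,-.007,.051],[-.049,.007,.051],[.049,.007,.051]])))
E
```

```text
time: 18.75
ee_pos: [0.5178, -0.0813, 0.2469]
eef_rot: [0.446, 0.552, -0.433, 0.556]
ft_force: [-0.1, -0.0, -1.0]
width: 0.0098
grasp [ 0.5178 -0.0813  0.2489] x [ 0.0147  0.0111 -0.9998] y [0.9736 0.2276 0.0168] F [-0.0999 -0.0061 -0.9725] w 0.009839747265528812 t 18.75
shift tool cm [-0.1927 -0.6998  9.6443]
spin deg 0.6381755646004166
[[323.9682 351.8201]
 [310.2947 351.8379]
 [324.81   262.264 ]
 [310.0484 262.2119]]
[[434.4586 266.323 ]
 [198.2244 265.5369]
 [426.4443 273.1771]
 [206.3954 272.5269]]
[[246.387  288.5556]
 [223.2385 332.4595]
 [252.8546 290.9109]
 [229.9966 335.0742]]
```

View pics/w9.png

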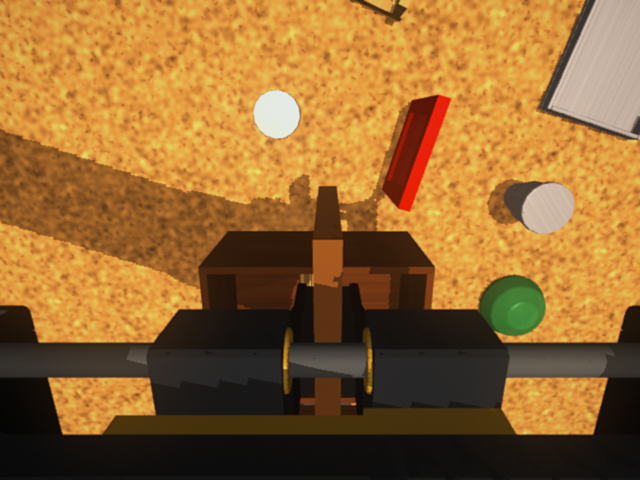

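```bash
python3 - <<'E'
from h import *
import cv2
s={"ee_pos":np.array([0.49456987,-0.01227067,0.35928567]),"eef_rot":[0.44500616,0.55277925,-0.43898484,0.55108704]}
G=[[sx*.049,sy*.007,.051] for sx,sy in ((1,1),(1,-1),(-1,1),(-1,-1))]
print(wproj(pose2(*CASE,G),s)); rim=[[-.066,.095,.104],[-.066,-.095,.104],[-.06,0,.007]]
print(wproj(pose2(*CASE,rim),s))
s3={"ee_pos":np.array([0.5561,-0.2819,0.265]),"eef_rot":[.445,.553,-.438,.551]}
print("w3",wproj(pose2(*CASE,G),s3),wproj(pose2(*CASE,rim+[[.066,.095,.104],[.066,-.095,.104]]),s3))
a=cv2.imread("pics/w4.png")[250:350,240:420]; cv2.imwrite("pics/w4z.png",cv2.resize(a,None,fx=4,fy=4,interpolation=cv2.INTER_CUBIC))
a=cv2.imread("pics/w3.png")[0:180,180:480]; cv2.imwrite("pics/w3z.png",cv2.resize(a,None,fx=2.6,fy=2.6,interpolation=cv2.INTER_CUBIC))
E
```

```text
[[332.5296 350.1139]
 [322.224  350.1408]
 [332.9462 283.7784]
 [322.033  283.7939]]
[[411.1455 289.0132]
 [244.29   289.2657]
 [327.2777 263.4303]]
w3 [[334.3375 146.4183]
 [318.9918 146.384 ]
 [335.2778  26.3422]
 [318.551   26.2629]] [[464.1928 -17.791 ]
 [189.9571 -19.3485]
 [326.6397  23.8821]
 [446.3152 173.1646]
 [207.1081 172.7628]]
```

View pics/w4z.png

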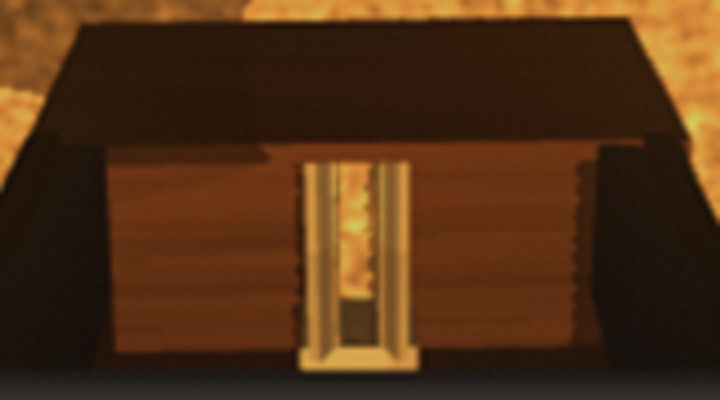

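View pics/w3z.png

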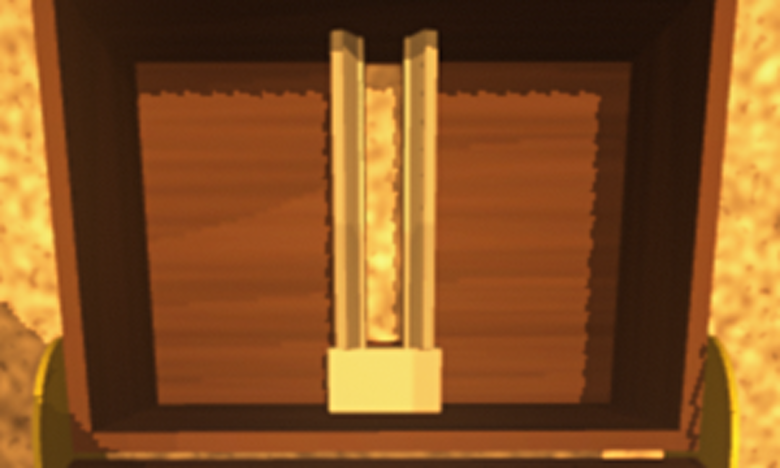

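```bash
python3 - <<'E'
from h import *
s4={"ee_pos":np.array([0.49456987,-0.01227067,0.35928567]),"eef_rot":[0.44500616,0.55277925,-0.43898484,0.55108704]}
s3={"ee_pos":np.array([0.5561,-0.2819,0.265]),"eef_rot":[.445,.553,-.438,.551]}
for z in (.012,.051,.06):
  for x in (-.06,-.055,-.05,.035,.04,.045,.05,.06):
    P=pose2(*CASE,[x,0,z]); print(z,x,"w3",wproj(P,s3),"w4",wproj(P,s4),"sc",proj("scene",P),"top",proj("top",P))
E
python3 - <<'E'
import cv2
a=cv2.imread("pics/scene3f.png")[275:345,200:290]; cv2.imwrite("pics/s3z.png",cv2.resize(cv2.convertScaleAbs(a,alpha=1.6),None,fx=8,fy=8,interpolation=cv2.INTER_CUBIC))
E
```

```text
0.012 -0.06 w3 [326.6709  22.6176] w4 [327.3015 264.7422] sc [254.0703 293.9466] top [360.2637 289.9185]
0.012 -0.055 w3 [326.6594  28.6513] w4 [327.2964 268.1406] sc [253.0099 296.0092] top [362.3631 289.6519]
0.012 -0.05 w3 [326.648   34.6354] w4 [327.2912 271.52  ] sc [251.944  298.0825] top [364.4619 289.3853]
0.012 0.035 w3 [326.4673 129.3126] w4 [327.2082 326.2064] sc [232.9421 335.0445] top [400.0429 284.8664]
0.012 0.04 w3 [326.4574 134.4972] w4 [327.2035 329.269 ] sc [231.7698 337.3249] top [402.1302 284.6013]
0.012 0.045 w3 [326.4476 139.6423] w4 [327.1989 332.3153] sc [230.5911 339.6177] top [404.2168 284.3363]
0.012 0.05 w3 [326.4379 144.7482] w4 [327.1943 335.3454] sc [229.4059 341.9229] top [406.3028 284.0714]
0.012 0.06 w3 [326.4186 154.8442] w4 [327.1852 341.3577] sc [227.0162 346.5714] top [410.4729 283.5418]
0.051 -0.06 w3 [326.9468  11.4589] w4 [327.5037 275.8482] sc [252.0486 285.0757] top [361.9557 288.2507]
0.051 -0.055 w3 [326.9326  18.2434] w4 [327.4975 279.4695] sc [250.9466 287.1852] top [364.1332 287.9744]
0.051 -0.05 w3 [326.9186  24.9656] w4 [327.4914 283
[... 701 characters left out ...]
9  15.4896] w4 [327.5483 282.3308] sc [250.4502 285.0625] top [364.5606 287.5694]
0.06 -0.05 w3 [326.9902  22.4086] w4 [327.5419 285.9851] sc [249.3321 287.1945] top [366.7563 287.2908]
0.06 0.035 w3 [326.7597 130.7769] w4 [327.439 344.852] sc [229.3572 325.2822] top [403.9757 282.5687]
0.06 0.04 w3 [326.7472 136.6522] w4 [327.4333 348.1339] sc [228.1222 327.6369] top [406.1588 282.2917]
0.06 0.045 w3 [326.7348 142.4765] w4 [327.4276 351.3967] sc [226.8803 330.005 ] top [408.3412 282.0148]
0.06 0.05 w3 [326.7226 148.2506] w4 [327.4219 354.6407] sc [225.6313 332.3865] top [410.5229 281.738 ]
0.06 0.06 w3 [326.6983 159.6506] w4 [327.4106 361.0729] sc [223.1118 337.1906] top [414.8842 281.1847]
```

View pics/s3z.png

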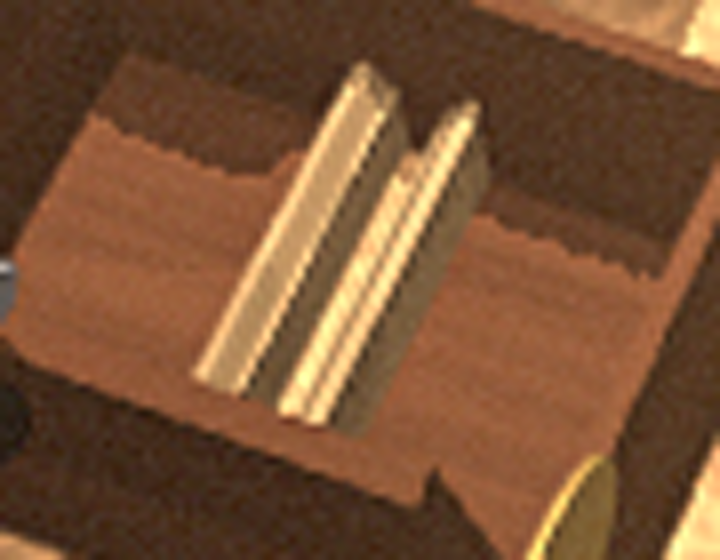

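```bash

python3 - <<'E'
from h import *
plan(pose2(*CASE,[-.0096,.0013,.200]),CASE[2]+np.pi/2)
E
```

```text
grasp [ 0.5175 -0.0795  0.2488] x [ 0.0141  0.012  -0.9998] y [0.9733 0.2291 0.0164] F [ 0.0917 -0.3487 -0.5896] w 0.009762942069062079 t 18.8
shift tool cm [ 4.7899 -0.6669  8.9037]
spin deg 0.7276410321581466
```

```bash

python3 -m inch '[{"translation":[0,-0.3,3],"spin":0.7},{"translation":[0,-0.3,3],"spin":0},{"translation":[1,0,2.5],"spin":0},{"translation":[0,0,0],"spin":0}]'
python3 - <<'E'
from h import *
import cv2
from bench import optics,r
plan(pose2(*CASE,[-.0096,.0013,.200]),CASE[2]+np.pi/2)
s=r.read_state(); print(s["ee_pos"],s["eef_rot"])
im=optics.camera("scene")[:,:,::-1]; cv2.imwrite("pics/s5.png",cv2.resize(im[215:365,150:350],None,fx=4,fy=4,interpolation=cv2.INTER_CUBIC))
cv2.imwrite("pics/w10.png",optics.camera("wrist")[:,:,::-1])
E
```

```text
time: 19.3
ee_pos: [0.5297, -0.1617, 0.2339]
eef_rot: [0.446, 0.554, -0.432, 0.554]
ft_force: [-1.1, 0.4, -2.1]
width: 0.0098
grasp [ 0.5297 -0.1617  0.2359] x [ 0.0115  0.0151 -0.9998] y [0.9734 0.2288 0.0147] F [-1.0524  0.4199 -2.0876] w 0.009794949551342504 t 19.3
shift tool cm [3.5852 0.0548 0.6295]
spin deg 0.7149597297057966
[ 0.5297 -0.1617  0.2339] [ 0.4458  0.5544 -0.4323  0.5541]
```

View pics/s5.png

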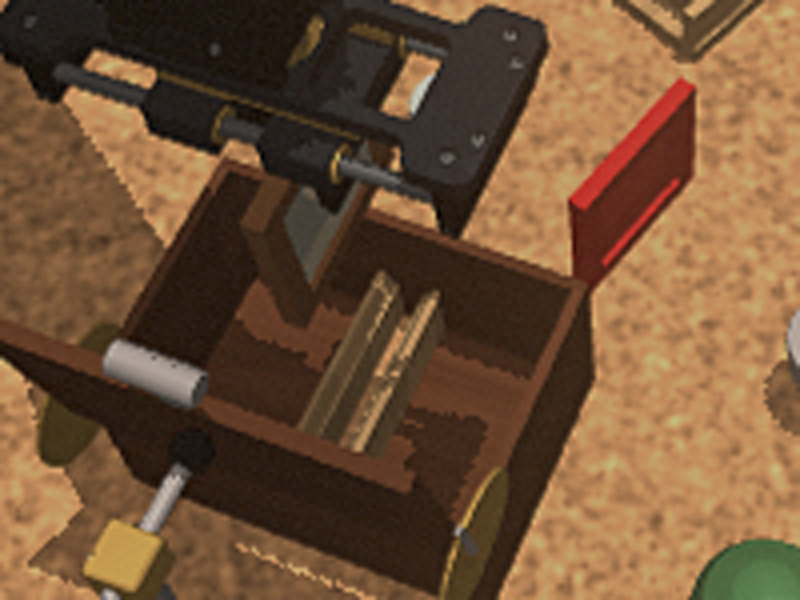

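View pics/w10.png

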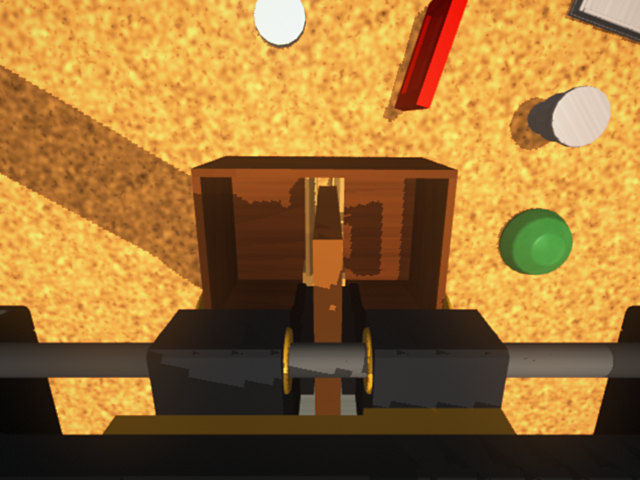

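```bash
python3 - <<'E'
from h import *
import cv2
s={"ee_pos":np.array([0.5297,-0.1617,0.2339]),"eef_rot":[0.4458,0.5544,-0.4323,0.5541]}
for y in (-.019,0,.019): print(y,wproj(pose2(*CASE,[[-.06,y,.051],[0,y,.051],[.039,y,.051]]),s).ravel())
print(wproj(pose2(*CASE,[[-.066,-.095,.104],[-.066,.095,.104]]),s))
a=cv2.imread("pics/w10.png")[150:300,185:465]; cv2.imwrite("pics/w10z.png",cv2.resize(cv2.convertScaleAbs(a,alpha=1.3),None,fx=2.85,fy=2.85,interpolation=cv2.INTER_CUBIC))
E
```

```text
-0.019 [302.6497 166.567  303.105  234.5683 303.3768 275.1651]
0 [325.1022 166.797  324.4119 234.7148 323.9997 275.2655]
0.019 [347.5048 167.0264 345.6739 234.8609 344.5806 275.3656]
[[191.5612 165.5173]
 [458.6438 168.2518]]
```

View pics/w10z.png

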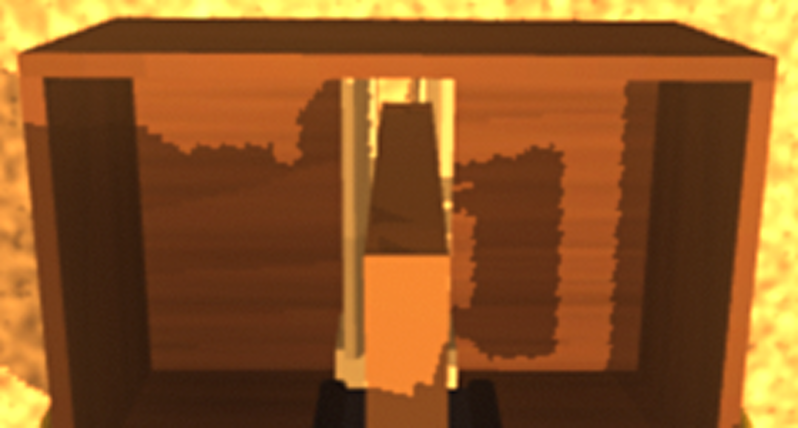

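```bash

cat > pl.py <<'E'
import sys
from h import *
plan(pose2(*CASE,[-.0092,.0003,float(sys.argv[1])]),CASE[2]+np.pi/2)
E
python3 pl.py .15
python3 -m inch '[{"translation":[1,-0.05,0.3],"spin":0.7},{"translation":[1.5,0,0.3],"spin":0},{"translation":[1.5,0,0],"spin":0},{"translation":[1.2,0,0],"spin":0},{"translation":[0,0,0],"spin":0}]'
python3 pl.py .15
```

```text
grasp [ 0.5303 -0.1598  0.2366] x [ 0.0126  0.0162 -0.9998] y [0.9729 0.2307 0.016 ] F [ 0.4639 -0.0098 -0.9993] w 0.009556505671795612 t 19.4
shift tool cm [ 8.6503 -0.2347  0.9058]
spin deg 0.8280333173459411
time: 20.02
ee_pos: [0.5317, -0.1616, 0.1782]
eef_rot: [0.448, 0.554, -0.433, 0.552]
ft_force: [-0.1, -0.2, -1.7]
width: 0.0094
grasp [ 0.5317 -0.1617  0.1802] x [ 0.0115  0.0181 -0.9998] y [0.9747 0.2231 0.0153] F [-0.1177 -0.1976 -1.6883] w 0.009448225699521515 t 20.025
shift tool cm [ 3.0031 -0.2263  0.6272]
spin deg 0.38078260051418056
```

```bash

python3 -m inch '[{"translation":[0,-0.22,0.6],"spin":0.4},{"translation":[0,0,0],"spin":0}]'
python3 pl.py .15
```

```text
time: 20.27
ee_pos: [0.5311, -0.1688, 0.1786]
eef_rot: [0.45, 0.552, -0.435, 0.551]
ft_force: [-0.5, -0.4, -0.8]
width: 0.0098
grasp [ 0.5311 -0.1688  0.1806] x [ 0.0122  0.0177 -0.9998] y [0.9764 0.2156 0.0157] F [-0.4906 -0.361  -0.7655] w 0.009800205415413725 t 20.275
shift tool cm [ 3.0573 -0.0141 -0.0556]
spin deg -0.059847735566961546
```

```bash

python3 -m inch '[{"translation":[0.8,-0.02,0.04],"spin":0},{"translation":[0.8,-0.02,0.06],"spin":0},{"translation":[0,0,0],"spin":0}]'
python3 pl.py .15
python3 -m inch '[{"translation":[0.7,-0.02,0.03],"spin":0},{"translation":[0.7,-0.01,0.03],"spin":0},{"translation":[0,0,0],"spin":0}]'
python3 pl.py .13
python3 - <<'E'
import cv2
from bench import optics
im=optics.camera("scene")[:,:,::-1]; cv2.imwrite("pics/s6.png",cv2.resize(im[235:355,180:310],None,fx=5,fy=5,interpolation=cv2.INTER_CUBIC))
cv2.imwrite("pics/w11.png",optics.camera("wrist")[:,:,::-1])
E
```

```text
time: 20.65
ee_pos: [0.5314, -0.1696, 0.1618]
eef_rot: [0.451, 0.552, -0.435, 0.551]
ft_force: [-0.4, -0.3, -1.1]
width: 0.0095
grasp [ 0.5313 -0.1696  0.1638] x [ 0.013   0.0179 -0.9998] y [0.9763 0.2156 0.0166] F [-0.3825 -0.2578 -1.0799] w 0.00954078985301542 t 20.65
shift tool cm [ 1.3785  0.0032 -0.1646]
spin deg -0.05636458049386306
time: 21.02
ee_pos: [0.5314, -0.1699, 0.1466]
eef_rot: [0.45, 0.552, -0.435, 0.551]
ft_force: [0.0, -0.0, -1.2]
width: 0.0099
grasp [ 0.5313 -0.1699  0.1486] x [ 0.0128  0.0179 -0.9998] y [0.9763 0.2158 0.0163] F [ 0.0346 -0.007  -1.201 ] w 0.009875462472720205 t 21.025
shift tool cm [ 1.8649  0.0033 -0.1866]
spin deg -0.04506704281094187
```

View pics/s6.png

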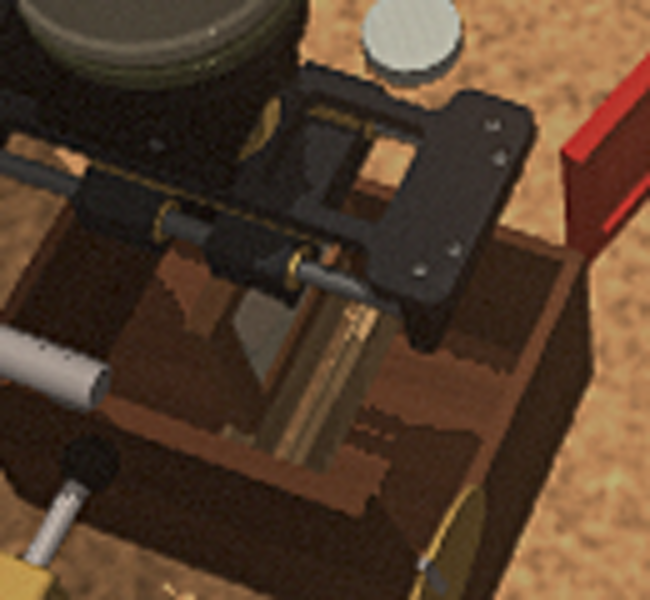

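View pics/w11.png

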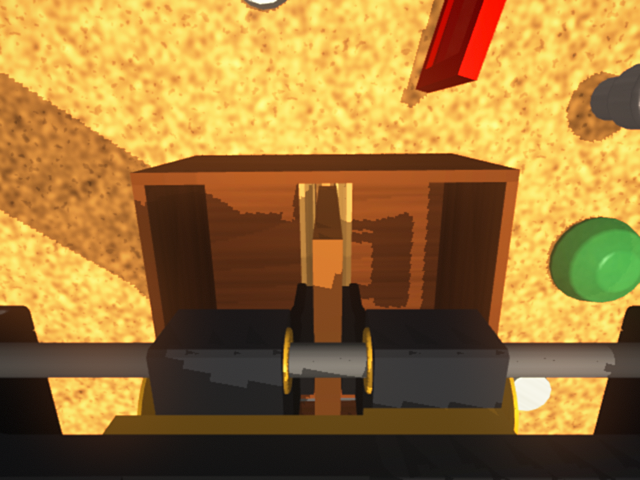

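```bash

python3 -m inch '[{"translation":[0.6,-0.01,-0.08],"spin":0},{"translation":[0.6,-0.01,-0.08],"spin":0},{"translation":[0.5,-0.01,0.02],"spin":0},{"translation":[0,0,0],"spin":0}]'
python3 pl.py .12
python3 - <<'E'
import cv2
from h import *
from bench import optics,r
s=r.read_state()
cv2.imwrite("pics/w12.png",optics.camera("wrist")[:,:,::-1])
for y in (-.019,0,.019): print(y,wproj(pose2(*CASE,[[-.06,y,.051],[0,y,.051],[.039,y,.051]]),s).ravel())
print(wproj(pose2(*CASE,[[-.066,-.095,.104],[-.066,.095,.104],[-.06,0,.104]]),s))
E
```

```text
time: 21.62
ee_pos: [0.5314, -0.1681, 0.1292]
eef_rot: [0.451, 0.552, -0.435, 0.551]
ft_force: [-0.4, -0.4, -1.5]
width: 0.0097
grasp [ 0.5314 -0.1682  0.1312] x [ 0.0139  0.018  -0.9997] y [0.9762 0.216  0.0175] F [-0.4151 -0.4319 -1.4711] w 0.009712423274638483 t 21.625
shift tool cm [ 1.1179 -0.026  -0.0265]
spin deg -0.03348306704315007
-0.019 [292.5727 176.4951 295.1836 272.4394 296.688  327.7211]
0 [325.1997 176.3746 325.4595 272.1926 325.6093 327.411 ]
0.019 [357.7279 176.2545 355.6504 271.9465 354.4529 327.1018]
[[112.3393 179.9693]
 [537.0389 178.3457]
 [326.8072 192.4465]]
```

View pics/w12.png

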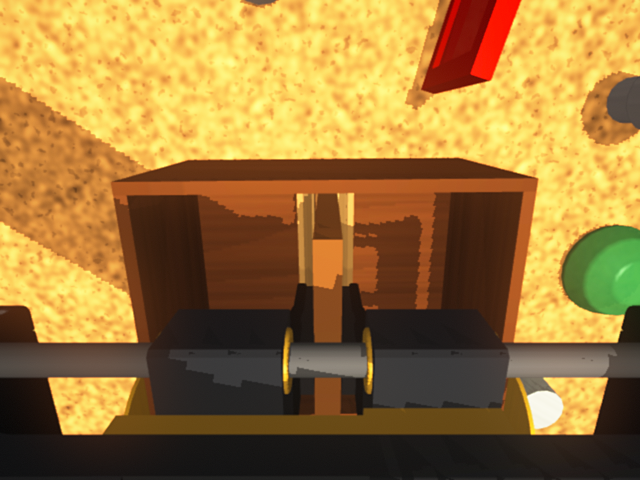

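```bash

python3 -m inch '[{"translation":[0.6,-0.02,0.0],"spin":0},{"translation":[0.6,-0.02,0.02],"spin":0},{"translation":[0,0,0],"spin":0}]'
python3 pl.py .10
python3 -m inch '[{"translation":[0.6,-0.01,0.0],"spin":0},{"translation":[0.6,-0.01,0.02],"spin":0},{"translation":[0,0,0],"spin":0}]'
python3 pl.py .0816
```

```text
time: 22.05
ee_pos: [0.5314, -0.1683, 0.1167]
eef_rot: [0.451, 0.551, -0.435, 0.551]
ft_force: [0.7, -0.0, -0.9]
width: 0.0097
grasp [ 0.5314 -0.1684  0.1187] x [ 0.0145  0.0179 -0.9997] y [0.9762 0.2159 0.018 ] F [ 0.7135 -0.0495 -0.8832] w 0.009711372715091543 t 22.05
shift tool cm [ 1.8688 -0.0391 -0.0356]
spin deg -0.0365849631716344
time: 22.42
ee_pos: [0.5314, -0.1683, 0.1038]
eef_rot: [0.451, 0.551, -0.435, 0.551]
ft_force: [1.1, 0.0, -1.1]
width: 0.0104
grasp [ 0.5314 -0.1684  0.1057] x [ 0.0143  0.0178 -0.9997] y [0.9762 0.216  0.0178] F [ 1.0605  0.001  -1.1125] w 0.010350439195369845 t 22.425
shift tool cm [ 2.4152 -0.0478 -0.03  ]
spin deg -0.0336621436312754
```

```bash

python3 -m inch '[{"translation":[0.6,-0.02,0.0],"spin":0},{"translation":[0.6,-0.02,0.02],"spin":0},{"translation":[0.4,-0.01,0],"spin":0},{"translation":[0,0,0],"spin":0}]'
python3 pl.py .0816
python3 -m inch '[{"translation":[0.3,-0.01,0],"spin":0}]'
python3 -m inch '[{"translation":[0.2,0,0],"spin":0}]'
python3 pl.py .0816
```

```text
time: 22.92
ee_pos: [0.5312, -0.1684, 0.0866]
eef_rot: [0.451, 0.551, -0.435, 0.551]
ft_force: [1.2, 0.6, -1.9]
width: 0.0097
grasp [ 0.5312 -0.1684  0.0886] x [ 0.0143  0.0178 -0.9997] y [0.9762 0.216  0.0178] F [ 1.1636  0.5983 -1.894 ] w 0.00965728246343989 t 22.925
shift tool cm [ 0.6964  0.0056 -0.0515]
spin deg -0.033709530293222656
time: 23.05
ee_pos: [0.5314, -0.1684, 0.0837]
eef_rot: [0.451, 0.551, -0.435, 0.552]
ft_force: [0.0, 0.4, -0.7]
width: 0.0098
time: 23.18
ee_pos: [0.5314, -0.1684, 0.0815]
eef_rot: [0.451, 0.551, -0.434, 0.552]
ft_force: [-0.5, 0.1, -1.8]
width: 0.0097
grasp [ 0.5313 -0.1684  0.0835] x [ 0.0148  0.0177 -0.9997] y [0.9762 0.216  0.0183] F [-0.5015  0.0971 -1.7836] w 0.009704673996177277 t 23.175
shift tool cm [ 0.194  -0.0022 -0.0627]
spin deg -0.03455696291996446
```

```bash

python3 -m inch '[{"translation":[0.12,0,0],"spin":0}]'
python3 -m inch '[{"translation":[0.1,0,0],"spin":0}]'
python3 -m inch '[{"translation":[0,0,0],"spin":0}]'
python3 pl.py .0816
```

```text
time: 23.3
ee_pos: [0.5315, -0.1683, 0.0804]
eef_rot: [0.451, 0.551, -0.434, 0.552]
ft_force: [-0.2, 1.6, 1.5]
width: 0.0099
time: 23.42
ee_pos: [0.5316, -0.1683, 0.0796]
eef_rot: [0.451, 0.551, -0.434, 0.552]
ft_force: [-2.4, 1.4, 5.1]
width: 0.0098
time: 23.55
ee_pos: [0.5317, -0.1683, 0.0799]
eef_rot: [0.451, 0.551, -0.434, 0.552]
ft_force: [-2.1, 0.7, 4.8]
width: 0.0099
grasp [ 0.5317 -0.1683  0.0819] x [ 0.0153  0.0182 -0.9997] y [0.9762 0.216  0.0189] F [-2.0769  0.6538  4.7543] w 0.009902312828129305 t 23.55
shift tool cm [ 0.0327 -0.033  -0.0644]
spin deg -0.03399145863561159
```

```bash

python3 -m inch '[{"translation":[0,0,0],"spin":0},{"translation":[0,0,0],"spin":0},{"translation":[0,0,0],"spin":0},{"translation":[0,0,0],"spin":0},{"translation":[0,0,0],"spin":0}]' 0.4
python3 - <<'E'
import cv2
from h import *
from bench import optics,r
s=r.read_state(); print(s["ft_force"],s["width"])
cv2.imwrite("pics/w13.png",optics.camera("wrist")[:,:,::-1])
print(wproj(pose2(*CASE,[[sx*.045-.0105,sy*.005,.102] for sx,sy in ((1,1),(1,-1),(-1,1),(-1,-1))]),s))
E
```

```text
time: 24.18
ee_pos: [0.5319, -0.1684, 0.0798]
eef_rot: [0.451, 0.551, -0.434, 0.552]
ft_force: [-1.1, 0.1, 0.5]
width: 0.0491
[-1.1395  0.1053  0.4688] 0.049069628085697294
[[340.4889 442.8946]
 [315.8371 443.3317]
 [342.8322 229.1967]
 [313.2176 229.3959]]
```

View pics/w13.png

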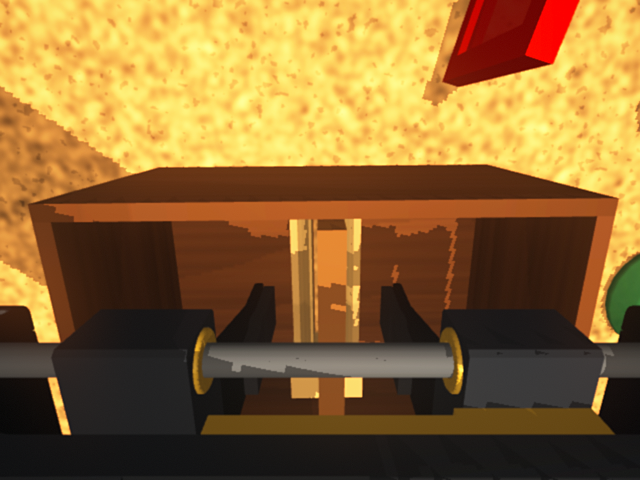

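```bash

python3 -m inch '[{"translation":[-1.5,0.03,-0.02],"spin":0},{"translation":[-2,0.04,-0.03],"spin":0},{"translation":[-3,0.06,-0.05],"spin":0},{"translation":[-4,0.08,-0.06],"spin":0},{"translation":[-4,0,0],"spin":0},{"translation":[-4,0,0],"spin":0},{"translation":[0,0,-5],"spin":0},{"translation":[0,0,-6],"spin":0},{"translation":[0,0,-6],"spin":0},{"translation":[0,0,-6],"spin":0},{"translation":[0,0,-6],"spin":0},{"translation":[0,0,-6],"spin":0},{"translation":[0,0,0],"spin":0}]'
python3 - <<'E'
import cv2
from h import *
from bench import optics,r
a=optics.camera("scene")[:,:,::-1];b=optics.camera("top")[:,:,::-1]
cv2.imwrite("pics/s_end.png",a);cv2.imwrite("pics/t_end.png",b)
f=lambda i,x,y:cv2.resize(i[y:y+145,x:x+190],None,fx=4,fy=4,interpolation=cv2.INTER_CUBIC)
cv2.imwrite("pics/s_endz.png",f(a,140,230));cv2.imwrite("pics/t_endz.png",f(b,330,210))
P=pose2(*CASE,[[sx*.045-.0105,sy*.005,.102] for sx,sy in ((1,1),(1,-1),(-1,1),(-1,-1))])
print((proj("scene",P)-[140,230])*4);print((proj("top",P)-[330,210])*4)
E
```

```text
time: 25.85
ee_pos: [0.4545, 0.1775, 0.2887]
eef_rot: [0.458, 0.545, -0.434, 0.552]
ft_force: [0.5, 0.2, -0.4]
width: 0.0524
[[354.3626 346.8341]
 [334.2711 339.2158]
 [442.2095 181.3488]
 [422.9448 174.455 ]]
[[308.4556 272.4929]
 [311.5498 290.7703]
 [144.3412 293.2659]
 [147.0919 311.6429]]
```

View pics/s_endz.png

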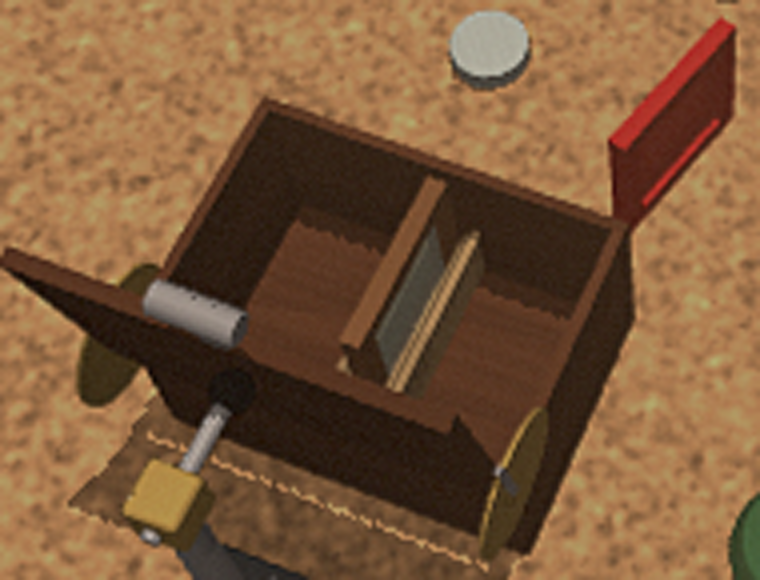

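View pics/t_endz.png

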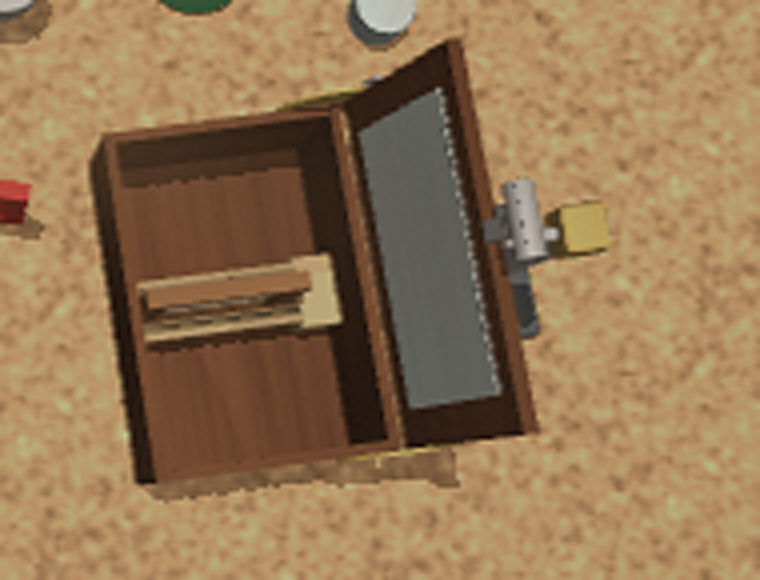

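View pics/t_end.png

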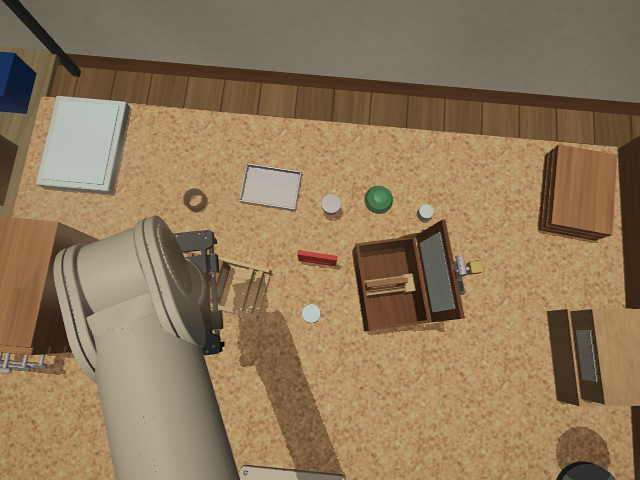

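```bash
python3 - <<'E'
import cv2,numpy as np
g=[cv2.imread(f"pics/{n}.png")[305:365,165:215] for n in ("scene0","scene3f","s_end")]
f=lambda im:cv2.resize(cv2.convertScaleAbs(im,alpha=2),None,fx=5,fy=5,interpolation=cv2.INTER_NEAREST)
cv2.imwrite("pics/cmp2.png",np.hstack([f(a) for a in g]))
print("diff 3f/end",np.abs(g[1].astype(float)-g[2]).mean())
for n in ("scene","top"): 
    a=cv2.imread(f"pics/{n}0.png").astype(float);b=cv2.imread("pics/"+n[0]+"_end.png").astype(float)
    print(n,[(nm,np.abs(a[y-14:y+14,x-14:x+14]-b[y-14:y+14,x-14:x+14]).mean().round(1)) for nm,x,y in ([("eyep",358,303),("diff",341,368),("cap?",262,242),("cell",294,408),("red",309,260),("tray",411,267),("loupe",428,197),("low",368,145)] if n=="scene" else [("tray",270,187),("eyep",331,204),("red",317,258),("cap",311,313)])])
E
```

```text
diff 3f/end 4.682888888888889
scene [('eyep', np.float64(3.7)), ('diff', np.float64(2.8)), ('cap?', np.float64(10.6)), ('cell', np.float64(4.0)), ('red', np.float64(3.1)), ('tray', np.float64(4.2)), ('loupe', np.float64(3.2)), ('low', np.float64(3.0))]
top [('tray', np.float64(8.1)), ('eyep', np.float64(7.3)), ('red', np.float64(6.1)), ('cap', np.float64(7.3))]
```

View pics/cmp2.png

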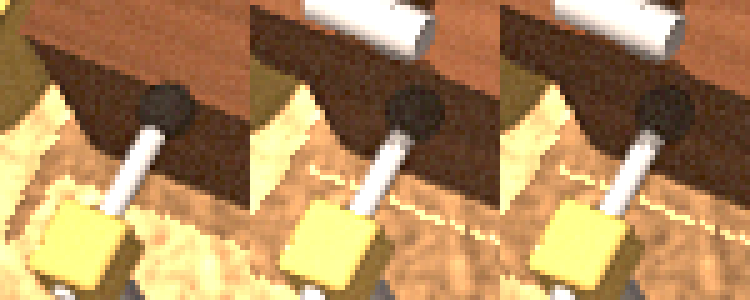

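View pics/s_end.png

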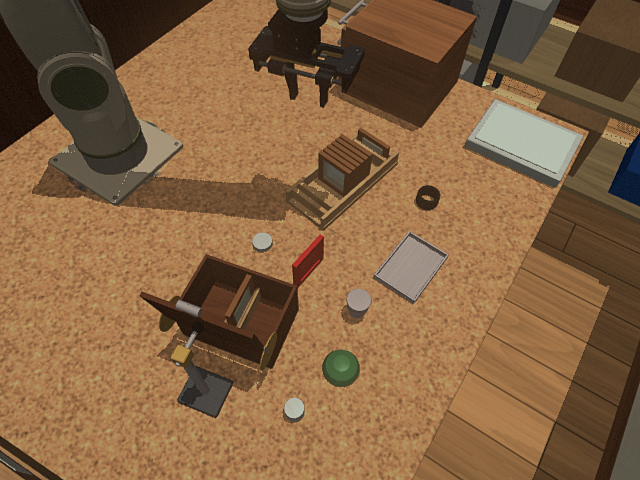

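The final views show the slide in its groove and the lid leaning on the tip, which has not moved since the release. Nothing else has been displaced.

```bash
python3 -c "
from bench import close_job
print(close_job())"
```

```text
the job is handed in; nothing more can be done
None
```

I opened the lid onto its rest and stood the tall slide home in the groove. I then handed the job in at about 26 s, with the robot clear of everything.

- **Lid:** I raised it by its pull and felt the buffer start at about 1.75 rad. I pressed on to about 1.77 rad, roughly 2 to 2.5 mm judged from the force, then let go. In the scene pictures the plunger tip sat about 0.7 px further in than before. That is about 1.2 mm, and it looked unchanged at the end; at under a pixel this figure is rough.
- **Slide:** I took it from the rack bay nearer the box. It went into the groove with no noticeable force and met the cork at the expected height, with about 5 N of upward force on the tool. After release its top matched the predicted seat within about 1 mm in the wrist and top views.
- **Checks that disagreed:**
  - The end scene view put the slide about 2 px to one side, which would be about 4 mm. Ribs measured in that camera were off the same way by about 3 mm, so I put it down to calibration.
  - Earlier wrist views disagreed by 1 to 3 mm on the groove's sideways position. I went by the closest views.
  - The groove sits about 10 mm off the box's centre towards the pull side, which I allowed for.
- **Everything else:** the lower slide, the red look-alike and the loose items showed no movement in before-and-after pictures.

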